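# Check a drilled plate in its nest and make up the lot on the spring scale

### The job

Check the drilled aluminium plate in the check nest: open the clamp, lay the plate flat between the fences, swing the toggle clamp over centre onto it for a second, then swing the clamp fully back and leave it open. Then lay the plate on the scale pan and add or take off steel bars until the white pointer rests in the gap of the brass target fork, and put all the bars that are not needed into the grey stock tray. Do not shift the fork or disturb the hammer, wrench and spray can.

Things in the scene. Friction and masses are not known exactly. Their poses are not given: they have to be found in the camera images.
- plate: drilled flat aluminium plate, three holes in a row, 120 x 55 x 12 mm (length along its x, width along its y), about 0.21 kg; origin at the centre of its underside, z through its thickness. It starts lying flat in the stock tray
- nest: check nest with toggle clamp, fixed to the bench: grey base (nest x from -83 to +152 mm, y +-45 mm, 20 mm high) with steel fences for the plate, and the clamp at its +x end; origin at the centre of the plate place, on the bench; x runs along the plate place towards the clamp, z up
- nest_floor (a point): centre of the floor for the plate, 20 mm above the bench; x, y along the nest axes. The fences leave 126 mm (nest x) by 61 mm (nest y). On each long side two blocks 30 mm long, centred 42 mm either side of the middle, stand 12 mm above the floor, so the middle 54 mm of each side is open for fingers; at each end one stop 8 mm high
- clamp_pivot (a point): pivot of the clamp, 115 mm from the nest centre along nest x, 55 mm up, hinge along nest y, between cheeks 48 mm wide overall and 70 mm high. The clamp is one rigid L: a steel arm 90 mm long (20 mm wide, 14 mm thick) with a rubber foot 80 mm out, and at a right angle a round handle reaching 95 mm out (steel rod 12 mm thick in a soft 17 mm black sleeve)
- clamp (a joint): clamp angle (rad). 0: arm level over the plate place, along nest -x, foot on the plate, handle upright (-0.06 with no plate, as it starts). Growing values lift the arm and swing the handle towards nest +x; 1.75: fully back, arm past upright, handle level along nest +x. Over centre at 0.8: from there its weight takes it to the nearer end (0.15 N m); push the handle to +x, or the upright arm to -x
- tray_floor (a point): centre of the floor of the grey stock tray, fixed to the bench, 4 mm up; inside 142 mm (tray x) by 202 mm (tray y), walls 4 mm thick and 14 mm high above the bench; x, y along the sides
- scale: spring scale, fixed to the bench: grey base 200 x 180 mm, 40 mm high, with a post 200 mm high on its -y side; origin at the centre of its underside, x along the pan length
- pan_mid (a point): centre of the upper face of the scale pan, an aluminium tray 280 mm (scale x) by 250 mm (scale y) with a rim 10 mm high and 5 mm thick; x, y along the scale axes. The empty pan is 150 mm above the bench; it stays level and sinks 1 mm per 16.3 g laid on it (spring 160 N/m, travel 85 mm)
- pointer (a point): tip of the white pointer on the -y side of the pan; it moves up and down with the pan
- window_mid (a point): middle of the gap between the two brass prongs of the target fork on the post, beside the pointer; the gap is 14 mm high, the prongs 4 mm thick. It was set for this lot and is not to be changed
- big1: large steel bar, two holes, 90 x 30 x 20 mm (along its x, y, z), about 0.42 kg give or take 12 %; origin at the centre of its underside. If present it starts flat on the bench
- big2: large steel bar, two holes, 90 x 30 x 20 mm (along its x, y, z), about 0.42 kg give or take 12 %; origin at the centre of its underside. If present it starts flat on the bench
- big3: large steel bar, two holes, 90 x 30 x 20 mm (along its x, y, z), about 0.42 kg give or take 12 %; origin at the centre of its underside. If present it starts flat on the bench
- small1: small steel bar, one hole, 66 x 20 x 15 mm (along its x, y, z), about 0.155 kg give or take 12 %; origin at the centre of its underside. It starts on the pan
- small2: small steel bar, one hole, 66 x 20 x 15 mm (along its x, y, z), about 0.155 kg give or take 12 %; origin at the centre of its underside. It starts on the pan
- small3: small steel bar, one hole, 66 x 20 x 15 mm (along its x, y, z), about 0.155 kg give or take 12 %; origin at the centre of its underside. If present it starts flat on the bench
- small4: small steel bar, one hole, 66 x 20 x 15 mm (along its x, y, z), about 0.155 kg give or take 12 %; origin at the centre of its underside. If present it starts flat on the bench
- small5: small steel bar, one hole, 66 x 20 x 15 mm (along its x, y, z), about 0.155 kg give or take 12 %; origin at the centre of its underside. If present it starts flat on the bench
- spraycan: spray can, 54 mm across, 160 mm tall, a bystander; origin at the centre of its foot
- hammer: hammer lying on the bench, a bystander
- wrench: wrench lying on the bench, a bystander
Mind the look-alikes: they are no part of the job. Leave any green or pink look-alike of the small4 alone.

How it is judged:
On the way, in this order (a step that is already met when the one before it is completed fails the run):
1. the plate lies flat between the fences of the nest, the clamp open (x of plate in the frame of nest_floor between -0.006 and 0.006 m and y of plate in the frame of nest_floor between -0.006 and 0.006 m and z of plate in the frame of nest_floor between -0.004 and 0.016 m and angle between the x axis of plate and the x axis of nest, either way round below 0.1 rad and angle between the z axis of plate and the z axis of nest, either way round below 0.06 rad and value of joint clamp above 0.85 rad), for 0.2 s.
2. the clamp is swung over onto the plate in the nest (x of plate in the frame of nest_floor between -0.006 and 0.006 m and y of plate in the frame of nest_floor between -0.006 and 0.006 m and z of plate in the frame of nest_floor between -0.004 and 0.016 m and angle between the x axis of plate and the x axis of nest, either way round below 0.1 rad and angle between the z axis of plate and the z axis of nest, either way round below 0.06 rad and value of joint clamp between -0.04 and 0.06 rad), for 0.5 s.
3. the clamp is swung fully back (value of joint clamp above 1.6 rad), for 0.2 s.
At the end, for the whole second after the job is handed in: the plate lies on the scale pan; the pointer tip is within 7 mm of the middle of the fork gap in height; the clamp stands open (above 1.6 rad); every bar lies on the pan or in the stock tray; all at rest (x of plate in the frame of pan_mid between -0.14 and 0.14 m and y of plate in the frame of pan_mid between -0.125 and 0.125 m and z of plate in the frame of pan_mid between -0.005 and 0.07 m and linear speed of each of plate, big1, big2, big3, small1, small2, small3, small4, small5 below 0.02 m/s and z of pointer in the frame of window_mid between -0.007 and 0.007 m and value of joint clamp above 1.6 rad and velocity of joint clamp below 0.1 rad/s and ((x of big1 in the frame of pan_mid between -0.14 and 0.14 m and y of big1 in the frame of pan_mid between -0.125 and 0.125 m and z of big1 in the frame of pan_mid between -0.005 and 0.07 m) or (x of big1 in the frame of tray_floor between -0.073 and 0.073 m and y of big1 in the frame of tray_floor between -0.103 and 0.103 m and z of big1 in the frame of tray_floor between -0.005 and 0.07 m)) and ((x of big2 in the frame of pan_mid between -0.14 and 0.14 m and y of big2 in the frame of pan_mid between -0.125 and 0.125 m and z of big2 in the frame of pan_mid between -0.005 and 0.07 m) or (x of big2 in the frame of tray_floor between -0.073 and 0.073 m and y of big2 in the frame of tray_floor between -0.103 and 0.103 m and z of big2 in the frame of tray_floor between -0.005 and 0.07 m)) and ((x of big3 in the frame of pan_mid between -0.14 and 0.14 m and y of big3 in the frame of pan_mid between -0.125 and 0.125 m and z of big3 in the frame of pan_mid between -0.005 and 0.07 m) or (x of big3 in the frame of tray_floor between -0.073 and 0.073 m and y of big3 in the frame of tray_floor between -0.103 and 0.103 m and z of big3 in the frame of tray_floor between -0.005 and 0.07 m)) and ((x of small1 in the frame of pan_mid between -0.14 and 0.14 m and y of small1 in the frame of pan_mid between -0.125 and 0.125 m and z of small1 in the frame of pan_mid between -0.005 and 0.07 m) or (x of small1 in the frame of tray_floor between -0.073 and 0.073 m and y of small1 in the frame of tray_floor between -0.103 and 0.103 m and z of small1 in the frame of tray_floor between -0.005 and 0.07 m)) and ((x of small2 in the frame of pan_mid between -0.14 and 0.14 m and y of small2 in the frame of pan_mid between -0.125 and 0.125 m and z of small2 in the frame of pan_mid between -0.005 and 0.07 m) or (x of small2 in the frame of tray_floor between -0.073 and 0.073 m and y of small2 in the frame of tray_floor between -0.103 and 0.103 m and z of small2 in the frame of tray_floor between -0.005 and 0.07 m)) and ((x of small3 in the frame of pan_mid between -0.14 and 0.14 m and y of small3 in the frame of pan_mid between -0.125 and 0.125 m and z of small3 in the frame of pan_mid between -0.005 and 0.07 m) or (x of small3 in the frame of tray_floor between -0.073 and 0.073 m and y of small3 in the frame of tray_floor between -0.103 and 0.103 m and z of small3 in the frame of tray_floor between -0.005 and 0.07 m)) and ((x of small4 in the frame of pan_mid between -0.14 and 0.14 m and y of small4 in the frame of pan_mid between -0.125 and 0.125 m and z of small4 in the frame of pan_mid between -0.005 and 0.07 m) or (x of small4 in the frame of tray_floor between -0.073 and 0.073 m and y of small4 in the frame of tray_floor between -0.103 and 0.103 m and z of small4 in the frame of tray_floor between -0.005 and 0.07 m)) and ((x of small5 in the frame of pan_mid between -0.14 and 0.14 m and y of small5 in the frame of pan_mid between -0.125 and 0.125 m and z of small5 in the frame of pan_mid between -0.005 and 0.07 m) or (x of small5 in the frame of tray_floor between -0.073 and 0.073 m and y of small5 in the frame of tray_floor between -0.103 and 0.103 m and z of small5 in the frame of tray_floor between -0.005 and 0.07 m))); the robot touches nothing.
It fails at once if a bystander is pushed more than 4 cm (distance of any of spraycan, hammer, wrench from where it was at the start of the episode above 0.04 m).
It fails at once if the target fork is shifted (distance of window_mid from where it was at the start of the episode above 0.006 m).
Of big1, big2, big3, small3, small4, small5 only 4 to 6 are there at a start; the rules pass over those that are not, and their reading is None.
At some moment in a run one of big1, big2, big3, small3, small4, small5 may be knocked a few centimetres aside while the robot is not near it.
Once in a run the grip may slacken for a moment while it holds something.
It also fails if it takes over 210 s, if anything falls off the work surface, if the arm or the gripper's body presses on something with over 40 N, if the wrist force passes 120 N, or if a joint passes its speed limit or range.

### The arm

A 6-joint arm with a two-finger parallel gripper is mounted at the origin on the work surface. World frame = base frame: x ahead of the robot, y to its left, z up, the work surface at z = 0. Lengths are in m, angles in rad, forces in N, time in s.
With the tool pointing down it reaches from about 0.325 to 0.875 m from the base axis. Payload 4.4 kg.
Tool frame: the origin (TCP) lies at the very end of the fingers, on their centre line; the grasp point (between the pads) lies pinch_z behind it (pinch_z is the distance from the TCP to the grasp point, in m); z points along the fingers, y is the line along which they close (so a half turn about z gives the same grasp; the last joint's range is limited). The gripper opens to 85 mm and grips with 20 to 120 N. Pads are 22 mm wide; open, the fingers measure 114 mm over their backs; the gripper's body (76 mm by 85 mm) begins 54 mm behind the grasp point. The pads swing forward as they close: fully open they stand 13 mm farther back than shut.
Start: joints at [-1.256, 0.207, 1.542, -0, 1.393, -0.15], TCP at [0.258, -0.514, 0.231] pointing down, gripper open.
Joint ranges: [-2.73, 2.73], [-0.86, 2.22], [0.23, 2.46], [-1.11, 4.25], [0.08, 2.63], [-2.82, 2.82]. Speed limits (rad/s): [2.79, 2.79, 3.14, 3.14, 3.14, 3.14].

### API

Orientations are given as a unit quaternion [w, x, y, z].
In Python, from plant import * gives the robot as it stands. The module is installed in compiled form; this text tells all that it offers.
- The arm moves only by the tool arm_command, never from a script. Its argument "moves" is a list that holds one entry, the list of rows, each a list of 6 numbers: the shift along the tool's x, y, z scaled (see below), then the turn, a rotation vector about the tool's x, y, z scaled (see below). A call has 1 to 8 rows; each row shifts and turns the commanded pose from where the row before left it, along the tool's axes as they then stand; what a row does not reach is not made up. The controller multiplies each number of a shift by 600 mm and each number of a turn by 30 degrees. A row lasts 1/10 s, in which the tool goes at most 50 mm and 8.59 degrees, less where a joint would pass 70% of its speed; a pose out of reach is approached as far as the arm can. A call with a number of a shift or a turn outside -1 to 1 is refused whole. A call with a gripper value outside its range is refused whole. "grip" is the opening, from 0 (shut) to 1 (fully open), set as the call begins (left out, the last holds). The fingers move at their own pace and stop on an object; "grip_force" is the grip in N (left out, the last holds). Time passes only in rows, so rows that do not move let the fingers close. It gives the time, the measured TCP pose, the force, the opening and the grip force at its end, in the units of the state.
- get_obs(): the state, without advancing time (a new reading comes with each control period).
- get_image(name): name is "scene" or "side" or "wrist"; returns a dict with "image" (384x512x3 uint8, red, green, blue), "fx", "fy", "cx", "cy" (pixels), "world_from_camera" (4x4, takes a point from camera to world coordinates). Camera axes: x right, y up, looking along -z (the intrinsics and any distortion apply to the point x, -y, -z); pixel columns grow to the right and rows downward; lengths in m; the calibration is good to about 2 mm. The wrist camera is an equidistant fisheye: a pixel r from the principal point sees the ray r / f radians off the axis. A picture is of the moment at which its call begins. There is no depth.
- job_done(): hands the job in; it is judged then, once.
Trained networks look in the newest picture that a camera, given by its name, has taken for a name from the list of things; names that differ only in an ending like _2 or _b are one class to them, and where a whole thing is asked for, a point or a joint stands for the part that bears it (a point fixed in the world has none). Each returns a list of dicts, best first, with "score" (0 to 1); they miss things now and then, are a little off and sometimes report something else, mostly with a low value. They report only what shows in the picture. A call takes as long as a camera call. They do not tell look-alikes from the thing itself.
- regions_of(label, camera): "region" (384x512 bool, what is visible of it) and "position" ([column, row] in pixels, amid what is visible of it).
The state is a dict: "clock": time; "joints": joint angles; "qd": joint speeds; "joint_torque": joint torques, N m; "tcp_pos": TCP position; "eef_rot": TCP orientation; "contact_force": force on the tool from outside, world axes, zero at the start; "ft_torque": the same for the moment, N m; "gripper_width": finger opening in m; "grasp_force": force on a finger pad.
Only numpy, scipy, OpenCV 4.12 (cv2) and the standard library are available. Lean on these libraries where they do the work, as an engineer would, in place of code of your own. Each camera call takes 0.05 s, during which the arm holds its last target. There are 200 camera calls.

## Working session

There is one attempt and no reset: what is moved stays moved. The work goes in short steps, Python scripts to look and compute and a tool call to move; the robot and the scene stay as the last step left them, time stands still between calls to the robot, and variables do not carry over. Pictures are saved under pics/ and viewed, at most 14 in all, crops included, and the job is handed in when it is done.

Besides the shell and the picture viewer there is one more tool, called after "Emit:" as a command line: name --argument value ..., lists and objects as JSON in quotes. arm_command: Moves the arm, as the interface text tells. Its arguments: {"type":"object","properties":{"moves":{"type":"array","items":{"type":"array","items":{"type":"array","items":{"type":"number","minimum":-1,"maximum":1}}}},"grip":{"type":"number"},"grip_force":{"type":"number"}},"required":["moves"]}

```bash
mkdir -p pics
cat > h.py <<'E'
from plant import *
import numpy as np, cv2
from scipy.spatial.transform import Rotation as R
def save(n,f,crop=None,s=1.5):
    im=get_image(n); a=im["image"][:,:,::-1]
    if crop: a=a[crop[1]:crop[3],crop[0]:crop[2]]
    cv2.imwrite(f,cv2.resize(a,None,fx=s,fy=s,interpolation=cv2.INTER_CUBIC)); return im
def ray(im,px,fish=False):
    T=np.array(im["world_from_camera"]); x=(px[0]-im["cx"])/im["fx"]; y=(px[1]-im["cy"])/im["fy"]
    if fish:
        r=np.hypot(x,y); k=np.tan(r)/r if r>1e-9 else 1; 
        d=np.array([np.sin(r)*x/max(r,1e-9),-np.sin(r)*y/max(r,1e-9),-np.cos(r)])
    else: d=np.array([x,-y,-1.])
    return T[:3,3],T[:3,:3]@d
def at_z(im,px,z,fish=False):
    o,d=ray(im,px,fish); return o+d*(z-o[2])/d[2]
def proj(im,p,fish=False):
    T=np.linalg.inv(np.array(im["world_from_camera"])); c=T[:3,:3]@np.asarray(p)+T[:3,3]
    x,y,z=c[0],-c[1],-c[2]
    if fish:
        r=np.hypot(x,y); th=np.arctan2(r,z); x,y=x/r*th,y/r*th
    else: x,y=x/z,y/z
    return np.array([im["cx"]+im["fx"]*x,im["cy"]+im["fy"]*y])
def st():
    o=get_obs(); q=np.array(o["eef_rot"]); Rm=R.from_quat(np.r_[q[1:],q[0]])
    return o,np.array(o["tcp_pos"]),Rm
E
python3 - <<'E'
from h import *
for n in("scene","side","wrist"):
    im=save(n,f"pics/{n}0.png"); print(n,im["fx"],im["cx"],im["cy"],np.round(im["world_from_camera"],3).tolist())
print({k:np.round(v,3).tolist() for k,v in get_obs().items()})
o,p,r=st(); print(r.as_matrix().round(2))
E
```

```text
scene 398.5905846959639 257.86840955506864 188.21154138941003 [[0.029, -0.692, 0.721, 1.478], [1.0, 0.018, -0.023, -0.028], [0.003, 0.722, 0.692, 0.932], [0.0, 0.0, 0.0, 1.0]]
side 392.58072744485787 256.14962586406284 196.81414142152792 [[-0.855, 0.272, -0.441, 0.027], [-0.517, -0.413, 0.749, 1.078], [0.021, 0.869, 0.494, 0.817], [0.0, 0.0, 0.0, 1.0]]
wrist 297.3186396354542 252.8581682082028 195.52519789453925 [[0.449, 0.856, 0.257, 0.323], [-0.894, 0.431, 0.127, -0.481], [-0.002, -0.286, 0.958, 0.374], [0.0, 0.0, 0.0, 1.0]]
{'clock': 0.15, 'joints': [-1.257, 0.207, 1.543, 0.0, 1.393, -0.15], 'qd': [0.001, -0.002, -0.006, 0.001, -0.002, 0.0], 'joint_torque': [-0.0, -38.351, -29.204, -0.0, 0.007, -0.0], 'tcp_pos': [0.258, -0.513, 0.23], 'eef_rot': [-0.001, 0.973, 0.23, -0.0], 'contact_force': [0.227, 0.208, 0.448], 'ft_torque': [-0.004, -0.001, 0.017], 'grasp_force': 0.0, 'gripper_width': 0.085}
[[ 0.89  0.45 -0.  ]
 [ 0.45 -0.89  0.  ]
 [ 0.   -0.   -1.  ]]
```

View pics/scene0.png

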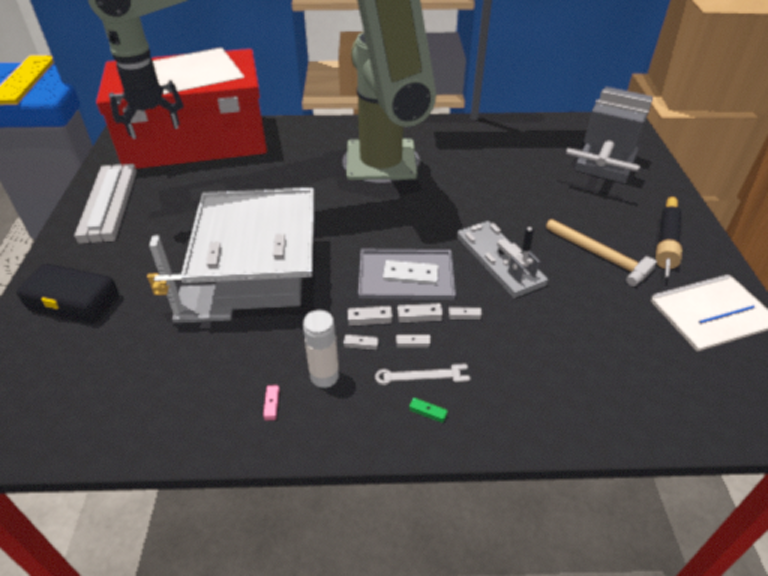

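View pics/side0.png

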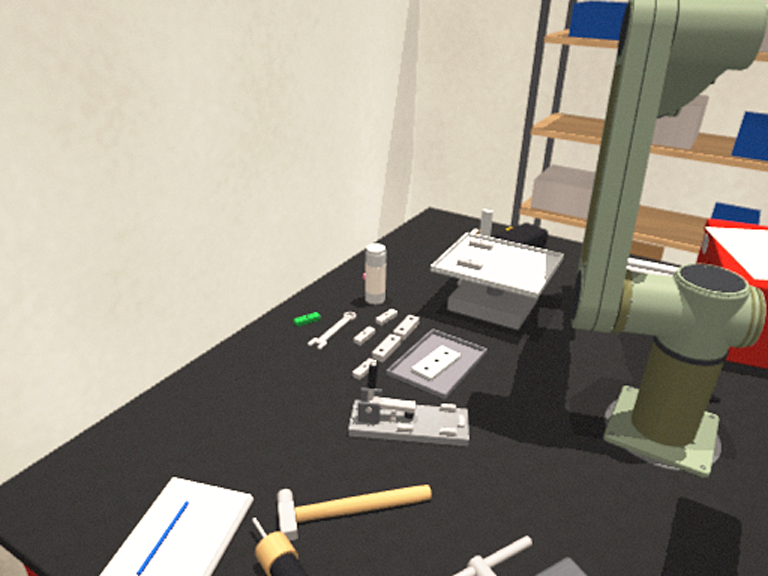

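Scene view (768x576, 1.5x): pan ~(255,232) with small bars at (213,254) and (280,246). The tray is at (406,273) with the plate at (411,272), and the nest at (502,257) with its black handle at (528,238). On the bench, big bars are at (369,315) and (419,312), and small bars at (465,313), (361,342) and (413,340). The bars could be confused with the pink look-alike (271,402) and the green one (428,408), which I leave alone, or with the wrench (425,374). The plate has three holes; the long grey blocks at (105,203) are clutter.

```bash
cat >> h.py <<'E'
def rect(im,reg,z,fish=False):
    """top-face rectangle in the world at height z from the visible region"""
    ys,xs=np.nonzero(reg); P=np.array([at_z(im,(x,y),z,fish)[:2] for x,y in zip(xs,ys)])
    (c,wh,a)=cv2.minAreaRect((P*1000).astype(np.float32))
    w,h=wh; a=a if w>=h else a+90; a=(a+90)%180-90
    return np.round([c[0],c[1]],1),np.round(sorted(wh)[::-1],1),round(a,1)
E
python3 - <<'E'
from h import *
Z=dict(plate=.016,big1=.02,small1=.015,tray_floor=.014,nest=.02,scale=.1,pan_mid=.16,pointer=.15,window_mid=.15,clamp=.06,clamp_pivot=.06,spraycan=.1,wrench=.01,hammer=.02)
for cam in("scene","side"):
    im=get_image(cam)
    for l,z in Z.items():
        try:
            for d in regions_of(l,cam)[:7]:
                if d["score"]<.2: continue
                print(cam,l,round(d["score"],2),np.round(d["position"],1),d["region"].sum(),*rect(im,d["region"],z))
        except Exception as e: print(l,e)
E
```

```text
scene plate 0.93 [274.3 181.7] 480 [491.3  54.1] [117.8  74. ] 82.1
scene big1 0.89 [244.2 208.5] 294 [626.2 -38.4] [88.3 45.2] -85.9
scene big1 0.63 [280.3 207.6] 321 [620.9  67.3] [91.8 47.4] 88.5
scene big1 0.51 [142.8 169.4] 132 [ 424.7 -398.3] [86.  27.9] 3.7
scene small1 0.72 [181.2 269.5] 149 [ 833.9 -219.6] [69.5 19.2] 5.9
scene small1 0.7 [274.5 228.4] 162 [694.4  47.4] [63.7 27.6] 88.5
scene small1 0.66 [186.5 162.7] 121 [ 392.8 -250.6] [93.5 24.8] 5.4
scene small1 0.66 [285.5 272.8] 210 [860.1  66.6] [67.4 31.3] 66.8
scene small1 0.64 [143.3 170.2] 125 [ 418.9 -399.4] [86.4 26.8] 3.2
scene small1 0.59 [309.6 209.2] 146 [621.1 161. ] [65.2 25.9] 88.5
scene small1 0.57 [241.5 228.9] 164 [695.6 -56.7] [66.2 27.5] 88.5
scene tray_floor 0.94 [265.4 187.9] 1565 [495.8  44.1] [209.6 163. ] 88.5
scene nest 0.62 [ 99.1 191.8] 115 [ 520.5 -499.1] [74.1 31.1] 25.7
scene nest 0.59 [333.9 171.1] 1570 [432.4 299.4] [247.9 181.6] 25.3
scene scale 0.91 [157.3 170.3] 7126 [ 491.1 -335.2] [432.6 353.7] 1.7
scene pan_mid 0.92 [167.8 155.3] 4463 [ 515.7 -297.5] [291.5 289. ] -87.9
scene point
[... 1440 characters left out ...]
d 0.64 [337.1 174.6] 2144 [ 463.1 -238.5] [294.8 281.1] -88.7
side pointer 0.94 [340.7 176. ] 2134 [ 470.1 -254.1] [296.8 282.2] -86.5
side window_mid 0.66 [267.4 278.7] 2271 [390.8 356.8] [205.1 196.6] -65.6
side clamp 0.75 [254.3 267.5] 334 [504.4 267.4] [191.7  70.6] -28.1
side clamp 0.75 [270.1 278.9] 2262 [440.8 260.1] [235.7 223.3] -64.5
side clamp_pivot 0.89 [272.  276.3] 2312 [435.6 263.3] [227.4 226.5] 22.8
side spraycan 0.72 [251.4 183.9] 495 [ 751.6 -109. ] [336.1  54.6] -57.3
side wrench 0.6 [219.2 219.2] 153 [768.5  65.2] [180.3  39.4] -85.3
side wrench 0.6 [329.9 184.4] 3483 [ 565.6 -557.6] [773.1 349.9] -84.2
side hammer 0.64 [223.3 336.8] 1191 [404.2 515.5] [258.5  98.5] 34.7
```

View pics/wrist0.png

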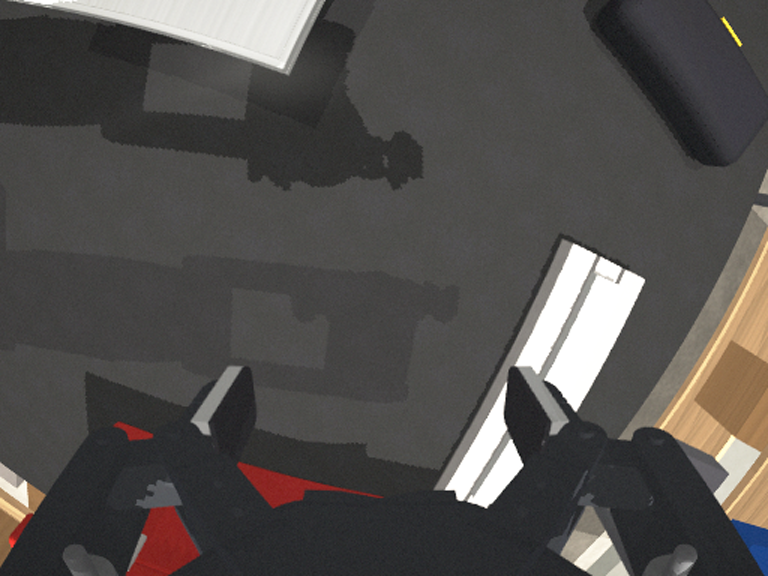

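The wrist view shows the fingers at the bottom, closing along image x, with image up along tool +x. Only clutter and the pan corner (290,70) are in view, so I move over the nest and tray to look.

Emit:
arm_command --moves '[[[0,0,-0.08,0,0,0],[0,0,-0.08,0,0,0],[0.045,-0.056,0,0,0,0],[0.045,-0.056,0,0,0,0],[0.045,-0.056,0,0,0,0],[0.045,-0.056,0,0,0,0],[0.045,-0.056,0,0,0,0],[0.045,-0.056,0,0,0,0]]]' --grip 0

```text
clock: 2.45
tcp_pos: [0.3122, -0.2595, 0.3274]
eef_rot: [0.0, 0.973, 0.23, 0.0]
contact_force: [1.0, 1.0, 0.2]
gripper_width: 0.0004
grasp_force: 0.0
```

Emit:
arm_command --moves '[[[0.045,-0.056,0,0,0,0],[0.045,-0.056,0,0,0,0],[0.045,-0.056,0,0,0,0],[0.045,-0.056,0,0,0,0],[0.045,-0.056,0,0,0,0],[0.045,-0.056,0,0,0,0],[0,0,0,0,0,0]]]'

```text
clock: 3.15
tcp_pos: [0.3668, -0.0037, 0.3276]
eef_rot: [-0.001, 0.972, 0.235, 0.001]
contact_force: [0.2, 0.1, -0.6]
gripper_width: 0.0001
grasp_force: 0.0
```

Run:
```python
from h import *
o,p,r=st(); print(p,r.as_matrix().round(2).tolist(),o["joints"])
im=save("wrist","pics/w1.png")
for l,z in dict(plate=.016,big1=.02,small1=.015,tray_floor=.014,nest=.02,clamp=.06).items():
    for d in regions_of(l,"wrist")[:6]:
        if d["score"]>.3: print(l,round(d["score"],2),np.round(d["position"],1),d["region"].sum(),*rect(im,d["region"],z,True))
```

```text
[ 0.36679583 -0.00365074  0.3275881 ] [[0.89, 0.46, 0.0], [0.46, -0.89, 0.0], [0.0, -0.0, -1.0]] [-0.24912692 -0.3299601   1.85185855  0.00221265  1.61908539  0.84733297]
plate 0.82 [252.5  70.2] 2787 [485.4  57.4] [121.3  57.4] 80.3
big1 0.65 [295.    4.4] 649 [609.1  64.8] [81.6 37.4] -86.5
big1 0.56 [345.8  29. ] 1186 [615.3 -36.1] [91.6 37.4] -85.6
small1 0.8 [506.2 179.1] 359 [ 594.1 -473.6] [89.  48.8] 41.8
small1 0.74 [459.3 140.9] 838 [ 578.2 -311.5] [96.  42.7] 2.3
small1 0.62 [376.1   6.5] 385 [683.6 -60. ] [55.5 29.3] 79.9
small1 0.46 [465.2  11.2] 224 [ 817.2 -216.4] [60.3 26.5] 0.8
tray_floor 0.93 [276.7  64.4] 10108 [485.8  47.5] [211.4 152.8] 88.1
nest 0.79 [124.3  58.3] 6292 [426.8 262.7] [209.8 104.5] 26.9
clamp 0.67 [117.6  27.3] 757 [466.4 275.8] [83.6 28.6] 30.0
```

Emit:
arm_command --moves '[[[0.037,-0.051,0,0,0,0],[0.037,-0.051,0,0,0,0],[0.037,-0.051,0,0,0,0],[0.037,-0.051,0,0,0,0],[0.037,-0.051,0,0,0,0],[0.037,-0.051,0,0,0,0],[0,0,0,0,0,0],[0,0,0,0,0,0]]]'

```text
clock: 4.3
tcp_pos: [0.4037, 0.2149, 0.3269]
eef_rot: [0.0, 0.973, 0.23, -0.001]
contact_force: [-0.2, -0.6, 0.5]
gripper_width: -0.0003
grasp_force: 0.0
```

Run:
```python
from h import *
o,p,r=st(); print(p,r.as_matrix().round(2).tolist())
im=save("wrist","pics/w2.png")
for l,z in dict(plate=.016,tray_floor=.014,nest=.02,nest_floor=.02,clamp=.06).items():
    for d in regions_of(l,"wrist")[:6]:
        if d["score"]>.3: print(l,round(d["score"],2),np.round(d["position"],1),d["region"].sum(),*rect(im,d["region"],z,True))
```

```text
[0.40371927 0.21486344 0.32691824] [[0.89, 0.45, -0.0], [0.45, -0.89, -0.0], [-0.0, 0.0, -1.0]]
plate 0.61 [427.8  16.8] 624 [762.4  61.8] [162.5  29.8] -85.6
tray_floor 0.66 [509.4 233.4] 71 [ 529.  -382.1] [45.2 18.5] 50.4
tray_floor 0.65 [355.1 173.1] 8047 [485.9  47.6] [215.2 151. ] 87.8
nest 0.63 [231.6 119.3] 8873 [438.7 268.1] [235.1  91.5] 25.6
nest_floor 0.94 [230.5 117.5] 8959 [438.9 269.3] [237.2  91.9] 25.8
nest_floor 0.63 [429.4  17.6] 711 [760.7  63.1] [164.6  33.2] -86.4
clamp 0.66 [230.1  90.2] 1247 [479.7 290.3] [110.3  27.3] 30.7
```

View pics/w2.png

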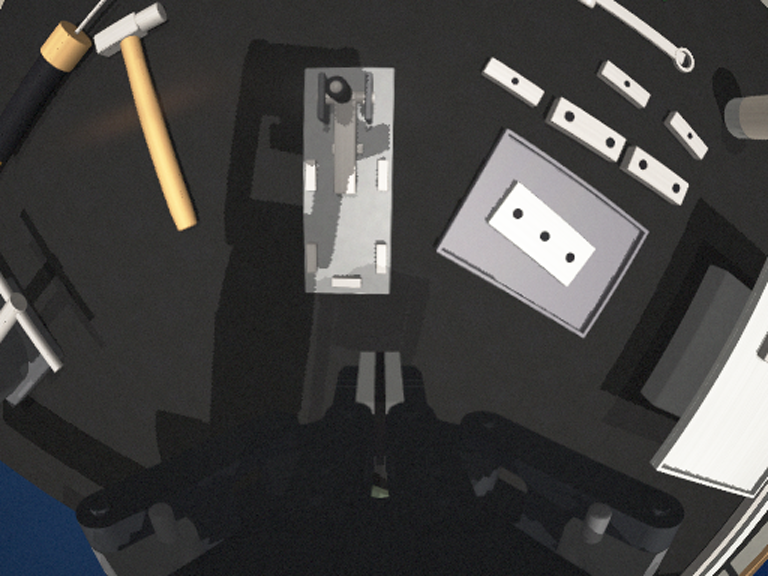

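The picture shows the nest squarely below with its base rectangle from (304,68) to (394,293) and the handle at (340,90). The tray centre is at (545,230), the plate at (542,235), the two big bars at (587,128) and (655,175), and the small bars at (513,81), (624,84) and (687,135). All of it agrees with the computed rectangles. Now I open the clamp.

Emit:
arm_command --moves '[[[0.08,-0.026,0,0,0,0.03],[0.08,-0.026,0,0,0,0],[0,0,0.076,0,0,0],[0,0,0.076,0,0,0],[0,0,0.076,0,0,0],[0,0,0.076,0,0,0],[0,0,0.074,0,0,0],[0,0,0,0,0,0]]]'

```text
clock: 5.4
tcp_pos: [0.4693, 0.282, 0.0935]
eef_rot: [0.001, 0.975, 0.222, -0.008]
contact_force: [-0.6, 0.4, -0.5]
gripper_width: -0.0001
grasp_force: 0.0
```

```bash
cat >> h.py <<'E'
NEST=[.4076,.2532,25.6]
def loc(fr,p):
    a=np.radians(fr[2]); d=np.array(p[:2])-fr[:2]; return np.array([np.cos(a)*d[0]+np.sin(a)*d[1],-np.sin(a)*d[0]+np.cos(a)*d[1]])
def yaw(r): m=r.as_matrix(); return np.degrees(np.arctan2(m[1,0],m[0,0]))
def wld(fr,p):
    a=np.radians(fr[2]); return np.array([fr[0]+np.cos(a)*p[0]-np.sin(a)*p[1],fr[1]+np.sin(a)*p[0]+np.cos(a)*p[1]])
def where():
    o,p,r=st(); print("t",o["clock"],"tcp",p.round(4),"yaw",yaw(r).round(1),"nest",loc(NEST,p).round(4),"F",np.round(o["contact_force"],1),"w",round(o["gripper_width"],4),"gf",round(o["grasp_force"],1))
def go(x,y,z=None,yw=None):
    """needed shift (tool units /600mm) and turn (/30deg) from here"""
    o,p,r=st(); d=np.array([x,y,p[2] if z is None else z])-p; t=r.inv().apply(d)/.6
    print("shift",t.round(3),"len mm",round(np.linalg.norm(d)*1000,1),"turn",None if yw is None else round(((yaw(r)-yw+180)%360-180)/30,3))
E
python3 -c "
from h import *
where(); save('wrist','pics/w3.png',s=1)"
```

```text
t 5.4 tcp [0.4693 0.282  0.0935] yaw 25.7 nest [ 0.0681 -0.0007] F [-0.6  0.4 -0.5] w -0.0001 gf 0.0
```

View pics/w3.png

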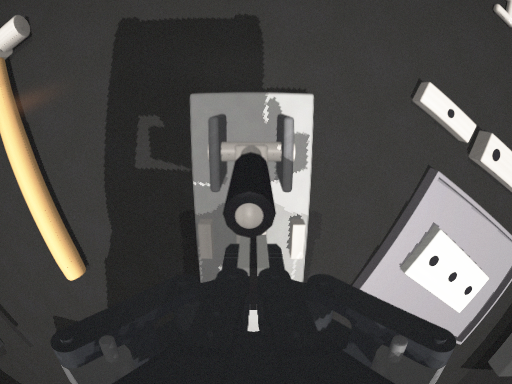

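The closed fingers (253,260) line up with the black handle (249,205), just short of it. Pushing towards nest +x.

Emit:
arm_command --moves '[[[0.015,0,0,0,0,0],[0.015,0,0,0,0,0],[0.015,0,0,0,0,0],[0.015,0,0,0,0,0],[0.015,0,0,0,0,0],[0.015,0,0,0,0,0],[0.015,0,0,0,0,0],[0.015,0,0,0,0,0]]]'

```text
clock: 6.25
tcp_pos: [0.5411, 0.317, 0.1004]
eef_rot: [-0.0, 0.975, 0.223, 0.001]
contact_force: [0.4, -0.9, -0.1]
gripper_width: -0.0
grasp_force: 0.1
```

Emit:
arm_command --moves '[[[0.015,0,0,0,0,0],[0.015,0,0,0,0,0],[0.015,0,0,0,0,0],[0.015,0,0,0,0,0],[0.015,0,0,0,0,0],[0,0,0,0,0,0],[0,0,-0.07,0,0,0],[0,0,-0.07,0,0,0]]]'

```text
clock: 7.05
tcp_pos: [0.5787, 0.3352, 0.1827]
eef_rot: [0.001, 0.975, 0.223, -0.003]
contact_force: [0.1, -0.0, 0.4]
gripper_width: 0.0001
grasp_force: 0.0
```

```bash
python3 -c "
from h import *
where(); save('side','pics/s1.png',(180,200,350,330),3)"
```

```text
t 7.05 tcp [0.5787 0.3352 0.1827] yaw 25.7 nest [0.1898 0.    ] F [ 0.1 -0.   0.4] w 0.0001 gf 0.0
```

View pics/s1.png

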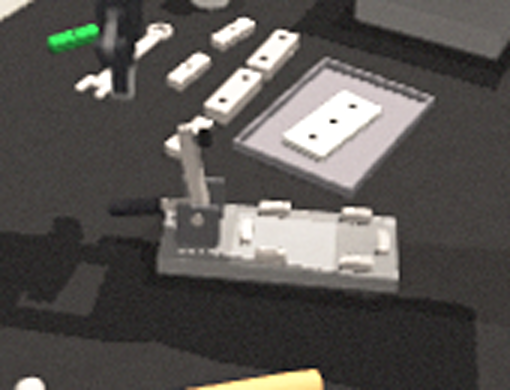

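The side crop shows the clamp fully back: arm upright at (195,165), handle level at (135,208). Now on to the plate.

Emit:
arm_command --moves '[[[-0.049,0.05,-0.02,0,0,0],[-0.049,0.05,-0.02,0,0,0],[-0.049,0.05,-0.02,0,0,0],[-0.049,0.05,-0.02,0,0,0],[-0.049,0.05,-0.02,0,0,0],[-0.049,0.05,0,0,0,0],[-0.049,0.05,0,0,0,0]]]' --grip 1

```text
clock: 7.8
tcp_pos: [0.4857, 0.056, 0.2453]
eef_rot: [0.0, 0.975, 0.223, 0.001]
contact_force: [0.3, 0.0, -0.6]
gripper_width: 0.0857
grasp_force: 0.0
```

Emit:
arm_command --moves '[[[0,0,0,0,0,-0.26],[0,0,0,0,0,-0.26],[0,0,0,0,0,-0.26],[0,0,0,0,0,-0.26],[0,0,0,0,0,-0.26],[0,0,0,0,0,-0.26],[0,0,0,0,0,-0.26],[0,0,0,0,0,0]]]'

```text
clock: 8.6
tcp_pos: [0.486, 0.0575, 0.2445]
eef_rot: [-0.0, 0.764, 0.645, -0.0]
contact_force: [0.1, -0.4, 0.2]
gripper_width: 0.0854
grasp_force: 0.0
```

Run:
```python
from h import *
where()
im=save("wrist","pics/w4.png",s=1)
for l,z in dict(plate=.016,tray_floor=.014,nest_floor=.02,pan_mid=.141).items():
    for d in regions_of(l,"wrist")[:3]:
        if d["score"]>.3: print(l,round(d["score"],2),np.round(d["position"],1),d["region"].sum(),*rect(im,d["region"],z,True))
go(.4855,.0575,.02,80.3)
```

```text
t 8.6 tcp [0.486  0.0575 0.2445] yaw 80.3 nest [-0.0139 -0.2104] F [ 0.1 -0.4  0.2] w 0.0854 gf 0.0
plate 0.92 [251.8 161.1] 3948 [485.3  57.7] [119.3  55.8] 80.6
tray_floor 0.69 [275.2 173. ] 13902 [485.8  46.1] [213.1 151.5] 87.8
nest_floor 0.74 [162.4  34.4] 7777 [429.3 262.7] [211.3  96.9] 25.4
pan_mid 0.52 [381.5 365.5] 113 [ 611.  -202.5] [40.9 12.3] -87.0
shift [-0.    -0.001  0.374] len mm 224.5 turn -0.002
```

Emit:
arm_command --moves '[[[0,0,0.078,0,0,0],[0,0,0.078,0,0,0],[0,0,0.078,0,0,0],[0,0,0.078,0,0,0],[0,0,0.06,0,0,0],[0,0,0.025,0,0,0],[0,0,0,0,0,0]]]'

```text
clock: 9.55
tcp_pos: [0.4833, 0.0576, 0.0034]
eef_rot: [-0.002, 0.764, 0.645, -0.003]
contact_force: [-0.2, -0.0, -0.4]
gripper_width: 0.0852
grasp_force: 0.0
```

Emit:
arm_command --moves '[[[0,0,0,0,0,0],[0,0,0,0,0,0],[0,0,0,0,0,0],[0,0,0,0,0,0],[0,0,0,0,0,0]]]' --grip 0 --grip_force 70

```text
clock: 10.05
tcp_pos: [0.4882, 0.0574, 0.0087]
eef_rot: [0.001, 0.764, 0.645, 0.001]
contact_force: [-1.7, -0.2, 6.7]
gripper_width: 0.0519
grasp_force: 72.1
```

Run:
```python
from h import *
import plant
where(); print([k for k in dir(plant) if not k.startswith('_')][:40])
```

```text
t 10.05 tcp [0.4882 0.0574 0.0087] yaw 80.3 nest [-0.0119 -0.2114] F [-1.7 -0.2  6.7] w 0.0519 gf 72.1
['Unreachable', 'get_image', 'get_obs', 'job_done', 'pinch_z', 'regions_of']
```

Emit:
arm_command --moves '[[[0,0,-0.02,0,0,0],[0,0,-0.08,0,0,0],[0,0,-0.08,0,0,0],[0,0,-0.08,0,0,0],[0,0,-0.06,0,0,0.26],[0,0,0,0,0,0.26],[0,0,0,0,0,0.26]]]'

```text
clock: 10.75
tcp_pos: [0.4876, 0.0574, 0.2018]
eef_rot: [0.002, 0.88, 0.474, 0.003]
contact_force: [-1.0, 0.5, -2.7]
gripper_width: 0.0518
grasp_force: 74.5
```

Emit:
arm_command --moves '[[[0,0,0,0,0,0.26],[0,0,0,0,0,0.26],[0,0,0,0,0,0.26],[0,0,0,0,0,0.26],[0.004,-0.058,0,0,0,0],[0.004,-0.058,0,0,0,0],[0.004,-0.058,0,0,0,0],[0.004,-0.058,0,0,0,0]]]'

```text
clock: 11.55
tcp_pos: [0.4338, 0.188, 0.1994]
eef_rot: [-0.0, 0.975, 0.222, 0.001]
contact_force: [1.3, 0.6, -1.9]
gripper_width: 0.0523
grasp_force: 74.5
```

Emit:
arm_command --moves '[[[0.004,-0.058,0,0,0,0],[0.004,-0.058,0,0,0,0],[0,0,0,0,0,0],[0,0,0,0,0,0]]]'

```text
clock: 11.95
tcp_pos: [0.4082, 0.2522, 0.1991]
eef_rot: [0.0, 0.975, 0.224, 0.001]
contact_force: [0.6, -1.0, -1.9]
gripper_width: 0.0516
grasp_force: 74.5
```

Run:
```python
from h import *
where(); print(pinch_z)
im=save("wrist","pics/w5.png",s=1.5)
o,p,r=st()
for l,z in dict(plate=p[2]+.01,nest_floor=.02).items():
    for d in regions_of(l,"wrist")[:3]:
        if d["score"]>.3: print(l,round(d["score"],2),np.round(d["position"],1),d["region"].sum(),*rect(im,d["region"],z,True))
go(*NEST[:2],.04,NEST[2])
```

```text
t 11.95 tcp [0.4082 0.2522 0.1991] yaw 25.9 nest [ 0.0001 -0.0012] F [ 0.6 -1.  -1.9] w 0.0516 gf 74.5
0.0187
plate 0.86 [253.3 225.8] 20258 [412.8 254.4] [112.   54.5] 26.3
nest_floor 0.82 [252.2  80.6] 9121 [516.4 305.8] [154.8  89.7] 25.3
shift [-0.001 -0.004  0.264] len mm 158.7 turn 0.002
```

View pics/w5.png

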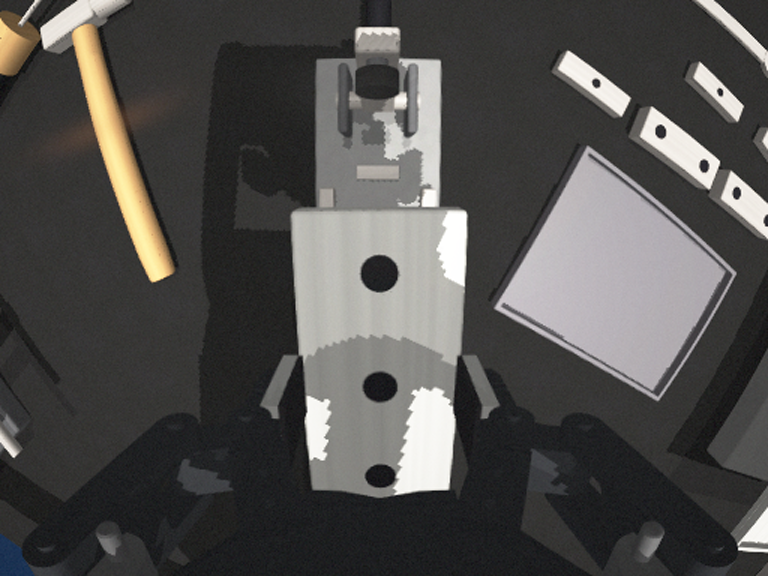

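The plate hangs squarely over the nest: hole row at column 380, base edges at columns 316 and 440. Lowering.

Emit:
arm_command --moves '[[[0,-0.0015,0.07,0,0,0.005],[0,0,0.07,0,0,0],[0,0,0.07,0,0,0],[0,0,0.05,0,0,0],[0,0,0.022,0,0,0],[0,0,0,0,0,0],[0,0,0,0,0,0]]]'

```text
clock: 12.8
tcp_pos: [0.4097, 0.2523, 0.03]
eef_rot: [-0.0, 0.975, 0.221, 0.001]
contact_force: [0.0, -0.1, -2.4]
gripper_width: 0.0517
grasp_force: 73.8
```

```bash
python3 -c "
from h import *
where();save('wrist','pics/w6.png',s=1)
go(*NEST[:2],.024,NEST[2])"
```

```text
t 12.8 tcp [0.4097 0.2523 0.03  ] yaw 25.5 nest [ 0.0015 -0.0017] F [ 0.  -0.1 -2.4] w 0.0517 gf 73.8
shift [-0.003 -0.003  0.01 ] len mm 6.4 turn -0.003
```

View pics/w6.png

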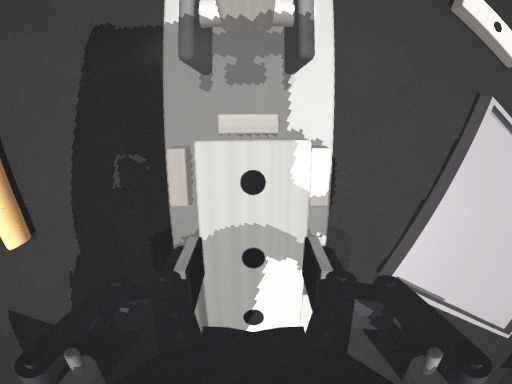

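The plate edges are at columns 195 and 310, and the block inner edges at 187 and 310. So I shift about 2 mm left (tool -y), lower, and release.

Emit:
arm_command --moves '[[[0,-0.003,0,0,0,0],[0,0,0.005,0,0,0],[0,0,0.005,0,0,0],[0,0,0,0,0,0]]]'

```text
clock: 13.25
tcp_pos: [0.4079, 0.2544, 0.0246]
eef_rot: [0.0, 0.975, 0.222, 0.0]
contact_force: [-5.4, -1.5, 12.3]
gripper_width: 0.0518
grasp_force: 75.6
```

Emit:
arm_command --moves '[[[0,0,0,0,0,0],[0,0,0,0,0,0],[0,0,0,0,0,0]]]' --grip 1

```text
clock: 13.55
tcp_pos: [0.4075, 0.2543, 0.023]
eef_rot: [-0.0, 0.975, 0.221, 0.0]
contact_force: [-0.6, -0.2, 0.5]
gripper_width: 0.0856
grasp_force: 0.0
```

Emit:
arm_command --moves '[[[0,0,-0.03,0,0,0],[0,0,-0.08,0,0,0],[0,0,-0.08,0,0,0],[0,0,-0.08,0,0,0],[0,0,0,0,0,0]]]'

```text
clock: 14.05
tcp_pos: [0.4127, 0.2564, 0.1929]
eef_rot: [-0.001, 0.975, 0.221, 0.008]
contact_force: [1.4, 0.9, -0.8]
gripper_width: 0.0853
grasp_force: 0.0
```

Run:
```python
from h import *
where();im=save('wrist','pics/w7.png',s=1)
for l,z in dict(plate=.032,nest_floor=.02).items():
    for d in regions_of(l,"wrist")[:2]:
        if d["score"]>.3:
            c,s,a=rect(im,d["region"],z,True); print(l,round(d["score"],2),c,s,a,loc(NEST,c/1000))
```

```text
t 14.05 tcp [0.4127 0.2564 0.1929] yaw 25.6 nest [0.006  0.0007] F [ 1.4  0.9 -0.8] w 0.0853 gf 0.0
plate 0.66 [407.7 254.9] [120.4  55.1] 26.0 [0.00082473 0.00148991]
nest_floor 0.94 [463.4 280.9] [286.5  90.1] 25.7 [0.06229103 0.00087038]
nest_floor 0.43 [609.8 168.4] [69.3 25.7] 87.6 [ 0.14570967 -0.16384314]
```

View pics/w7.png

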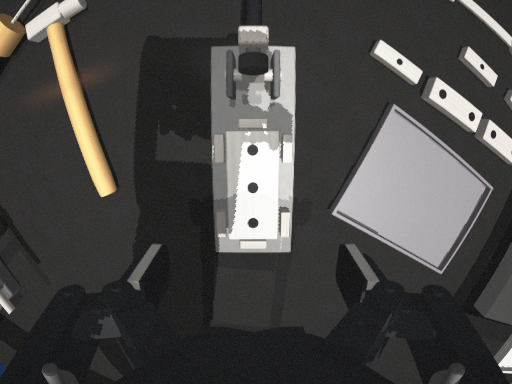

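Plate seated between the fences (226–280 by 132–240) and measured at nest (0.8, 1.5) mm, so within tolerance. Now I swing the clamp over by pushing the upright arm towards -x.

Emit:
arm_command --moves '[[[0.064,-0.001,0,0,0,0],[0.064,0,0,0,0,0],[0.064,0,0,0,0,0],[0.064,0,0,0,0,0],[0,0,0,0,0,0],[0,0,0.077,0,0,0],[0,0,0.077,0,0,0],[0,0,0,0,0,0]]]' --grip 0

```text
clock: 15.0
tcp_pos: [0.5399, 0.3185, 0.0845]
eef_rot: [0.001, 0.975, 0.221, -0.007]
contact_force: [0.4, -0.1, -1.1]
gripper_width: -0.0001
grasp_force: 0.0
```

Emit:
arm_command --moves '[[[-0.015,0,0,0,0,0],[-0.015,0,0,0,0,0],[-0.015,0,0,0,0,0],[-0.015,0,0,0,0,0],[-0.015,0,0,0,0,0],[-0.015,0,0,0,0,0],[-0.015,0,0,0,0,0],[-0.015,0,0,0,0,0]]]'

```text
clock: 15.8
tcp_pos: [0.479, 0.2892, 0.0924]
eef_rot: [0.0, 0.975, 0.221, -0.001]
contact_force: [-0.4, 0.1, 0.3]
gripper_width: 0.0001
grasp_force: 0.0
```

Emit:
arm_command --moves '[[[-0.015,0,0,0,0,0],[-0.015,0,0,0,0,0],[-0.015,0,0,0,0,0],[0,0,0,0,0,0],[0,0,0,0,0,0],[0,0,0,0,0,0]]]'

```text
clock: 16.4
tcp_pos: [0.4569, 0.2785, 0.0929]
eef_rot: [-0.0, 0.975, 0.221, 0.0]
contact_force: [-0.4, -0.0, -0.4]
gripper_width: 0.0001
grasp_force: 0.0
```

Run:
```python
from h import *
where();im=save('wrist','pics/w8.png',s=1)
```

```text
t 16.4 tcp [0.4569 0.2785 0.0929] yaw 25.6 nest [0.0554 0.0015] F [-0.4 -0.  -0.4] w 0.0001 gf 0.0
```

View pics/w8.png

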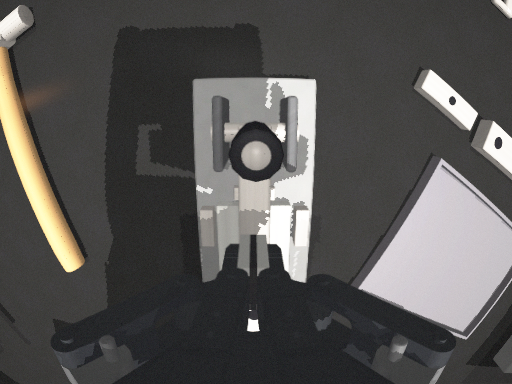

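Handle upright at (256,155) and arm level on the plate, so the clamp is closed. Hold for over a second, then swing it back open.

Emit:
arm_command --moves '[[[0,0,0,0,0,0],[0,0,0,0,0,0],[0,0,0,0,0,0],[0,0,0,0,0,0],[0,0,0,0,0,0],[0,0,0,0,0,0],[0,0,0,0,0,0],[0,0,0,0,0,0]]]'

```text
clock: 17.25
tcp_pos: [0.4564, 0.2783, 0.0927]
eef_rot: [-0.0, 0.975, 0.221, -0.0]
contact_force: [0.4, -0.2, 0.5]
gripper_width: -0.0
grasp_force: 0.0
```

Emit:
arm_command --moves '[[[0.015,0,0,0,0,0],[0.015,0,0,0,0,0],[0.015,0,0,0,0,0],[0.015,0,0,0,0,0],[0.015,0,0,0,0,0],[0.015,0,0,0,0,0],[0.015,0,0,0,0,0],[0.015,0,0,0,0,0]]]'

```text
clock: 18.05
tcp_pos: [0.5213, 0.3096, 0.0919]
eef_rot: [-0.0, 0.975, 0.221, -0.001]
contact_force: [-1.6, -0.6, -0.3]
gripper_width: 0.0002
grasp_force: 0.7
```

Emit:
arm_command --moves '[[[0.015,0,0,0,0,0],[0.015,0,0,0,0,0],[0.015,0,0,0,0,0],[0.015,0,0,0,0,0],[0.015,0,0,0,0,0],[0.015,0,0,0,0,0],[0.01,0,0,0,0,0],[0,0,0,0,0,0]]]'

```text
clock: 18.85
tcp_pos: [0.5764, 0.3357, 0.0927]
eef_rot: [-0.0, 0.975, 0.221, 0.0]
contact_force: [0.8, 1.1, 0.3]
gripper_width: 0.0001
grasp_force: 0.0
```

Emit:
arm_command --moves '[[[0,0,-0.08,0,0,0],[0,0,-0.08,0,0,0],[0,0,-0.08,0,0,0],[-0.075,0,0,0,0,0],[-0.075,0,0,0,0,0],[-0.075,0,0,0,0,0],[-0.075,0,0,0,0,0],[0,0,0,0,0,0]]]' --grip 1

```text
clock: 19.65
tcp_pos: [0.4058, 0.255, 0.234]
eef_rot: [0.001, 0.975, 0.222, -0.004]
contact_force: [-0.2, -0.1, -0.7]
gripper_width: 0.0857
grasp_force: 0.0
```

Run:
```python
from h import *
where();im=save('wrist','pics/w9.png',s=1)
for l,z in dict(plate=.032,nest_floor=.02,big1=.02,small1=.015,tray_floor=.014,clamp=.06).items():
    for d in regions_of(l,"wrist")[:6]:
        if d["score"]>.3:
            c,s,a=rect(im,d["region"],z,True); print(l,round(d["score"],2),c,s,a,loc(NEST,c/1000).round(3))
o,p,r=st(); W=wld(NEST,[.0006,.0013]); go(*W,.026,25.8)
```

```text
t 19.65 tcp [0.4058 0.255  0.234 ] yaw 25.6 nest [-0.0008  0.0024] F [-0.2 -0.1 -0.7] w 0.0857 gf 0.0
plate 0.58 [408.3 255.1] [118.7  55. ] 25.7 [0.001 0.001]
nest_floor 0.67 [464.6 281.2] [288.5  90.3] 25.6 [0.064 0.001]
big1 0.93 [609.9  72.9] [98.8 37.1] -87.2 [ 0.105 -0.25 ]
big1 0.7 [615.2 -29.9] [102.5  35.1] -86.6 [ 0.065 -0.345]
small1 0.78 [685.8  54.3] [73.5 31.1] -89.2 [ 0.165 -0.3  ]
small1 0.71 [552.2 322.7] [98.4 31.1] 25.5 [0.16 0.  ]
small1 0.61 [685.7 -46. ] [67.8 30.1] 81.7 [ 0.122 -0.39 ]
small1 0.57 [611.9 166.9] [68.1 23.6] 88.4 [ 0.147 -0.166]
small1 0.45 [405.6 253.7] [125.6  57.7] 25.7 [-0.002  0.001]
tray_floor 0.93 [485.8  48.8] [218.1 153.6] 87.5 [-0.018 -0.218]
clamp 0.59 [542.9 318.5] [85.8 28.8] 22.2 [0.15 0.  ]
shift [-0.013  0.     0.352] len mm 211.3 turn -0.008
```

View pics/w9.png

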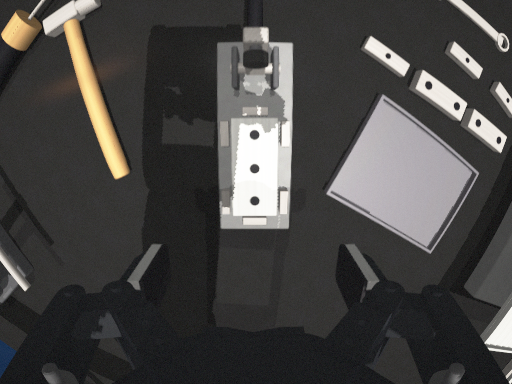

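The clamp is fully back again (arm at (257,50)) with the plate still seated. I pick the plate.

Emit:
arm_command --moves '[[[0.003,0,0.06,0,0,0],[0,0,0.08,0,0,0],[0,0,0.08,0,0,0],[0,0,0.08,0,0,0],[0,0,0.035,0,0,0],[0,0,0.013,0,0,0],[0,0,0,0,0,0]]]'

```text
clock: 20.7
tcp_pos: [0.4148, 0.2584, 0.0269]
eef_rot: [0.0, 0.975, 0.221, -0.001]
contact_force: [-0.7, -0.5, 0.1]
gripper_width: 0.0856
grasp_force: 0.0
```

Emit:
arm_command --moves '[[[0,0,0,0,0,0],[0,0,0,0,0,0],[0,0,0,0,0,0],[0,0,0,0,0,0],[0,0,0,0,0,0]]]' --grip 0

```text
clock: 21.2
tcp_pos: [0.419, 0.2603, 0.0323]
eef_rot: [-0.001, 0.975, 0.221, 0.005]
contact_force: [1.1, 0.5, 14.2]
gripper_width: 0.0124
grasp_force: 6.6
```

Emit:
arm_command --moves '[[[0,0,-0.02,0,0,0],[0,0,-0.08,0,0,0],[0,0,-0.08,0,0,0],[0,0,-0.08,0,0,0],[0,0,-0.08,0,0,0],[0,0,-0.08,0,0,0],[0,0,0,0,0,0]]]'

```text
clock: 21.9
tcp_pos: [0.4189, 0.2602, 0.2897]
eef_rot: [-0.001, 0.975, 0.221, 0.009]
contact_force: [0.4, -0.2, 0.9]
gripper_width: -0.0002
grasp_force: 0.0
```

Run:
```python
from h import *
where();im=save('scene','pics/sc2.png',s=1.5)
sub=cv2.imread('pics/sc2.png')[130:350,60:360]; cv2.imwrite('pics/sc2c.png',cv2.resize(sub,None,fx=2.5,fy=2.5,interpolation=2))
for l in("pan_mid","small1"):
    for d in regions_of(l,"scene")[:5]:
        if d["score"]>.3:
            c,s,a=rect(im,d["region"],.142 if l=="pan_mid" else .147,False); print(l,round(d["score"],2),d["position"],c,s,a)
# subpixel dump
```

```text
t 21.9 tcp [0.4189 0.2602 0.2897] yaw 25.6 nest [0.0132 0.0014] F [ 0.4 -0.2  0.9] w -0.0002 gf 0.0
pan_mid 0.73 [163.5, 156.8] [ 494.5 -305.1] [299.5 298.5] -87.4
pan_mid 0.59 [158.5, 169.7] [ 545.5 -317.9] [399.3 334.4] 2.4
small1 0.71 [311.7, 209.1] [744.4 134.5] [57.3 22.2] 88.5
small1 0.63 [285.7, 273.7] [947.   51.6] [55.9 22.5] 66.3
small1 0.61 [238.7, 229.1] [804.7 -53.9] [54.5 30.4] 88.5
small1 0.6 [182.1, 268.7] [ 926.7 -192.7] [59.4 19.1] -0.0
small1 0.48 [185.2, 161.3] [ 548.7 -218.6] [80.1 21.2] 5.4
```

View pics/sc2c.png

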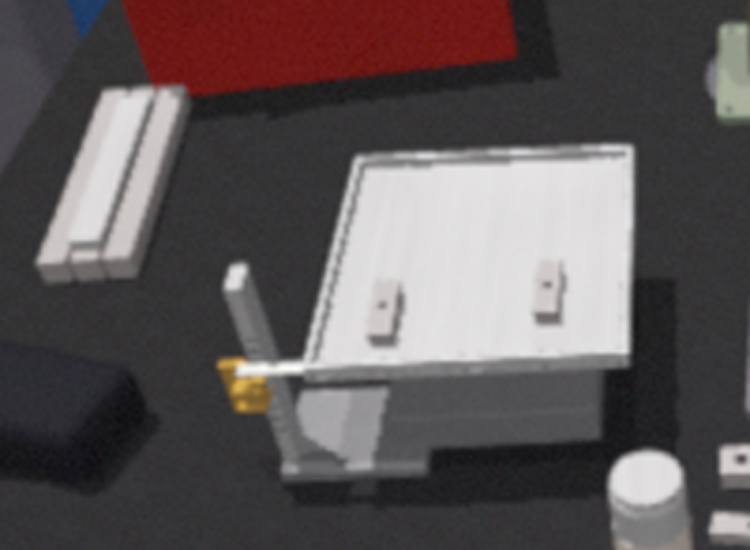

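The plate was missed: the tips closed over its top because open pads sit higher. In the crop the two small bars lie on the pan at (382,312) and (547,291), and the white pointer at (270,370) stands at the top of the brass fork (245,385). I re-measure the plate and grip lower.

Emit:
arm_command --moves '[[[0,0,0,0,0,0],[0,0,0,0,0,0]]]' --grip 1

```text
clock: 22.25
tcp_pos: [0.4137, 0.2579, 0.2779]
eef_rot: [0.0, 0.975, 0.221, -0.002]
contact_force: [-0.4, 1.1, -1.1]
gripper_width: 0.0286
grasp_force: 0.0
```

Run:
```python
from h import *
where();im=save('wrist','pics/w10.png',s=1)
for l,z in dict(plate=.032,nest_floor=.02).items():
    for d in regions_of(l,"wrist")[:2]:
        if d["score"]>.3:
            c,s,a=rect(im,d["region"],z,True); print(l,round(d["score"],2),c,s,a,loc(NEST,c/1000).round(3))
go(.408,.255,.2897,25.7)
```

```text
t 22.25 tcp [0.4137 0.2579 0.2779] yaw 25.6 nest [0.0075 0.0016] F [-0.4  1.1 -1.1] w 0.0286 gf 0.0
plate 0.62 [408.3 255.2] [120.9  55.2] 25.7 [0.001 0.002]
nest_floor 0.56 [468.5 282.4] [299.7  92.5] 25.0 [0.068 0.   ]
shift [-0.012  0.    -0.018] len mm 13.0 turn -0.004
```

Emit:
arm_command --moves '[[[-0.01,0,0.06,0,0,0],[0,0,0.08,0,0,0],[0,0,0.08,0,0,0],[0,0,0.08,0,0,0],[0,0,0.06,0,0,0],[0,0,0.04,0,0,0],[0,0,0.026,0,0,0],[0,0,0,0,0,0]]]'

```text
clock: 23.2
tcp_pos: [0.4066, 0.2546, 0.0213]
eef_rot: [0.001, 0.975, 0.221, -0.004]
contact_force: [-0.2, -0.2, 0.3]
gripper_width: 0.0853
grasp_force: 0.0
```

Emit:
arm_command --moves '[[[0,0,0,0,0,0],[0,0,0,0,0,0],[0,0,0,0,0,0],[0,0,0,0,0,0],[0,0,0,0,0,0]]]' --grip 0

```text
clock: 23.7
tcp_pos: [0.4108, 0.2563, 0.0265]
eef_rot: [-0.0, 0.975, 0.222, 0.002]
contact_force: [-2.1, -1.1, 5.7]
gripper_width: 0.0513
grasp_force: 71.7
```

```bash
python3 -c "
from h import *
where()"
```

```text
t 23.7 tcp [0.4108 0.2563 0.0265] yaw 25.6 nest [0.0042 0.0014] F [-2.1 -1.1  5.7] w 0.0513 gf 71.7
```

Emit:
arm_command --moves '[[[0,0,-0.02,0,0,0],[0,0,-0.08,0,0,0],[0,0,-0.08,0,0,0],[0,0,-0.08,0,0,0],[0,0,-0.08,0,0,0],[0,0,-0.08,0,0,0],[0,0,-0.08,0,0,0]]]'

```text
clock: 24.4
tcp_pos: [0.4086, 0.2556, 0.3275]
eef_rot: [-0.0, 0.975, 0.221, 0.001]
contact_force: [0.4, 0.5, -2.1]
gripper_width: 0.0506
grasp_force: 73.8
```

Emit:
arm_command --moves '[[[-0.03,0.067,0,0,0,0],[-0.03,0.067,0,0,0,0],[-0.03,0.067,0,0,0,0],[-0.03,0.067,0,0,0,0],[-0.03,0.067,0,0,0,0],[-0.03,0.067,0,0,0,0],[-0.03,0.067,0,0,0,0],[-0.03,0.067,0,0,0,0]]]'

```text
clock: 25.2
tcp_pos: [0.4176, -0.0979, 0.3255]
eef_rot: [0.001, 0.975, 0.221, 0.001]
contact_force: [1.5, -0.3, -1.7]
gripper_width: 0.0507
grasp_force: 73.8
```

Emit:
arm_command --moves '[[[-0.03,0.067,0,0,0,0],[0,0,0,0,0,0.21],[0,0,0,0,0,0.21],[0,0,0,0,0,0.21],[0,0,0,0,0,0.21],[0,0,0,0,0,0],[0,0,0,0,0,0],[0,0,0,0,0,0]]]'

```text
clock: 26.0
tcp_pos: [0.4193, -0.1403, 0.3247]
eef_rot: [0.0, 1.0, 0.004, 0.0]
contact_force: [-0.3, 0.0, -2.5]
gripper_width: 0.0508
grasp_force: 73.8
```

Run:
```python
from h import *
where();im=save('wrist','pics/w11.png',s=1.5)
for l,z in dict(pan_mid=.142,small1=.147,pointer=.142,window_mid=.13).items():
    for d in regions_of(l,"wrist")[:4]:
        if d["score"]>.3:
            c,s,a=rect(im,d["region"],z,True); print(l,round(d["score"],2),np.round(d["position"],1),c,s,a)
```

```text
t 26.0 tcp [ 0.4193 -0.1403  0.3247] yaw 0.5 nest [-0.1595 -0.36  ] F [-0.3  0.  -2.5] w 0.0508 gf 73.8
pan_mid 0.92 [369.3 114. ] [ 481.9 -301.5] [296.  279.6] -87.5
small1 0.75 [424.8  65.1] [ 560.  -342.6] [65.5 28.1] 6.7
small1 0.64 [327.7  69.7] [ 537.2 -217. ] [65.4 22.6] 0.9
pointer 0.92 [371.1 112.6] [ 482.3 -301.3] [296.1 279.5] -87.4
window_mid 0.5 [466.   47.5] [ 606.8 -428.9] [42.8 16.9] -77.6
```

View pics/w11.png

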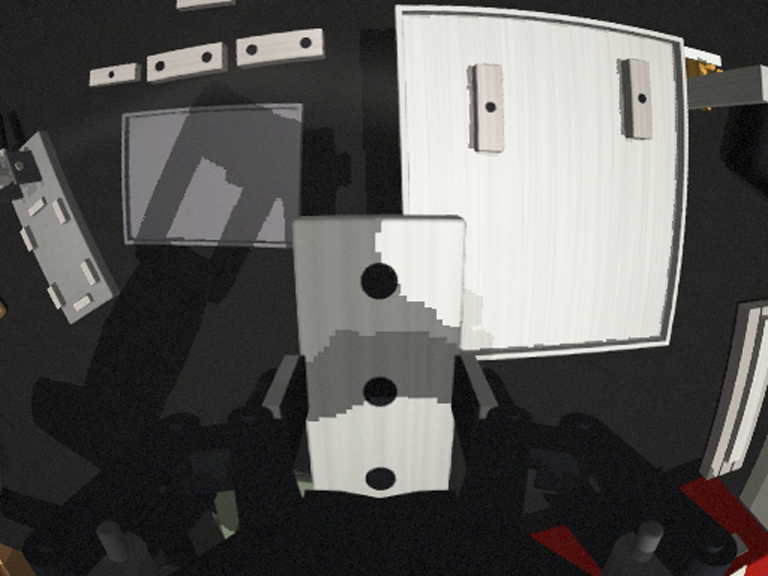

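The wrist view shows the pan at (540,190) with small bars at (487,105) and (636,98), the brass fork and post at (710,75), and the plate well held in the fingers. I turn it across the pan and set it on the near half.

Emit:
arm_command --moves '[[[0,0,0,0,0,-0.277],[0,0,0,0,0,-0.277],[0,0,0,0,0,-0.277],[0,0,0,0,0,-0.277],[0,0,0,0,0,-0.277],[0,0,0,0,0,-0.277],[0,0,0,0,0,-0.277],[0,0,0,0,0,-0.277]]]'

```text
clock: 27.05
tcp_pos: [0.4194, -0.1405, 0.3242]
eef_rot: [-0.0, 0.833, 0.554, -0.0]
contact_force: [0.5, -0.2, -1.1]
gripper_width: 0.051
grasp_force: 73.8
```

Emit:
arm_command --moves '[[[0,0,0,0,0,-0.277],[0,0,0,0,0,-0.277],[0,0,0,0,0,-0.277],[-0.058,0,0,0,0,0],[-0.058,0,0,0,0,0],[-0.058,0,0,0,0,0],[-0.058,0,0,0,0,0],[0,0,0,0,0,0]]]'

```text
clock: 27.85
tcp_pos: [0.4235, -0.2834, 0.3238]
eef_rot: [0.0, 0.697, 0.717, -0.001]
contact_force: [-1.2, -0.2, -1.3]
gripper_width: 0.0509
grasp_force: 73.8
```

Emit:
arm_command --moves '[[[0,0,0,0,0,0],[0,0,0,0,0,0],[0,0,0.05,0,0,0],[0,0,0.05,0,0,0],[0,0,0.05,0,0,0],[0,0,0.05,0,0,0],[0,0,0.05,0,0,0],[0,0,0,0,0,0]]]'

```text
clock: 28.65
tcp_pos: [0.421, -0.2756, 0.1698]
eef_rot: [-0.005, 0.695, 0.719, -0.0]
contact_force: [-1.5, 0.4, -2.1]
gripper_width: 0.051
grasp_force: 73.8
```

Run:
```python
from h import *
where();im=save('wrist','pics/w12.png',s=1.5)
for l,z in dict(pan_mid=.142,small1=.147,window_mid=.13).items():
    for d in regions_of(l,"wrist")[:4]:
        if d["score"]>.3:
            c,s,a=rect(im,d["region"],z,True); print(l,round(d["score"],2),np.round(d["position"],1),c,s,a)
```

```text
t 28.65 tcp [ 0.421  -0.2756  0.1698] yaw 91.9 nest [-0.2164 -0.4827] F [-1.5  0.4 -2.1] w 0.051 gf 73.8
pan_mid 0.67 [345.4 133.3] [ 481.  -279.3] [278.1 247.4] 2.7
small1 0.91 [440.4 301. ] [ 563.1 -340.3] [58.5 29.8] 1.2
small1 0.78 [473.3  20.3] [ 566.5 -121.8] [40.6 18.2] 84.5
small1 0.69 [427.7 150.5] [ 534.  -218.3] [71.2 21.5] 2.0
```

Emit:
arm_command --moves '[[[0,0,0.03,0,0,0],[0,0,0.03,0,0,0],[0,0,0,0,0,0],[0,0,0.005,0,0,0],[0,0,0.005,0,0,0],[0,0,0.005,0,0,0],[0,0,0,0,0,0],[0,0,0,0,0,0]]]'

```text
clock: 29.65
tcp_pos: [0.4241, -0.28, 0.1298]
eef_rot: [0.001, 0.696, 0.718, -0.0]
contact_force: [0.9, 0.9, -0.8]
gripper_width: 0.051
grasp_force: 74.1
```

```bash
python3 -c "
from h import *
where()"
```

```text
t 29.65 tcp [ 0.4241 -0.28    0.1298] yaw 91.8 nest [-0.2155 -0.488 ] F [ 0.9  0.9 -0.8] w 0.051 gf 74.1
```

Emit:
arm_command --moves '[[[0,0,0,0,0,0],[0,0,0,0,0,0],[0,0,0,0,0,0],[0,0,-0.03,0,0,0],[0,0,-0.07,0,0,0],[0,0,-0.07,0,0,0],[0,0,-0.07,0,0,0],[0,0,0,0,0,0.27]]]' --grip 1

```text
clock: 30.45
tcp_pos: [0.4269, -0.2825, 0.2812]
eef_rot: [0.007, 0.746, 0.666, 0.001]
contact_force: [0.7, -1.1, 0.2]
gripper_width: 0.0853
grasp_force: 0.0
```

Emit:
arm_command --moves '[[[0,0,0,0,0,0.27],[0,0,0,0,0,0.27],[0,0,0,0,0,0.27],[0,0,0,0,0,0.27],[0,0,0,0,0,0.27],[0,0,0,0,0,0.27],[0,0,0,0,0,0.27],[0,0,0,0,0,0.27]]]'

```text
clock: 31.25
tcp_pos: [0.4237, -0.2796, 0.2733]
eef_rot: [-0.0, 0.987, 0.161, -0.0]
contact_force: [-0.1, 0.9, -0.7]
gripper_width: 0.0852
grasp_force: 0.0
```

Emit:
arm_command --moves '[[[0,0,0,0,0,0.27],[0,0,0,0,0,0.27],[0,0,0,0,0,0.27],[0,0,0,0,0,0.27],[0,0,0,0,0,0.27],[0,0,0,0,0,0.27],[0,0,0,0,0,0.27],[0,0,0,0,0,0]]]' --grip 0

```text
clock: 32.05
tcp_pos: [0.4238, -0.2796, 0.2733]
eef_rot: [0.0, 0.946, -0.324, 0.0]
contact_force: [-1.0, -1.1, -0.2]
gripper_width: -0.0002
grasp_force: 0.0
```

Emit:
arm_command --moves '[[[0,0,0,0,0.25,0],[0,0,0,0,0.25,0],[0,0,0,0,0.25,0],[0,0,0,0,0.25,0],[0,0,0,0,0.25,0],[0,0,0,0,0.25,0],[0,0,0,0,0.25,0],[0,0,0,0,0.25,0]]]'

```text
clock: 32.85
tcp_pos: [0.4259, -0.2761, 0.2723]
eef_rot: [0.152, 0.831, -0.279, 0.456]
contact_force: [2.3, 1.3, 0.2]
gripper_width: 0.0004
grasp_force: 0.0
```

Run:
```python
from h import *
where();im=save('wrist','pics/w13.png',s=1.5)
print(np.round(im["world_from_camera"],3).tolist(), proj(im,[.607,-.43,.13],True))
for l in ("pan_mid","pointer","window_mid"):
    for d in regions_of(l,"wrist")[:3]:
        ys,xs=np.nonzero(d["region"]);print(l,round(d["score"],2),np.round(d["position"],1),xs.min(),xs.max(),ys.min(),ys.max())
```

```text
t 32.85 tcp [ 0.4259 -0.2761  0.2723] yaw -37.2 nest [-0.2122 -0.4852] F [2.3 1.3 0.2] w 0.0004 gf 0.0
[[-0.602, 0.603, -0.523, 0.362], [-0.799, -0.456, 0.392, -0.227], [-0.002, 0.654, 0.756, 0.412], [0.0, 0.0, 0.0, 1.0]] [263.25933594 155.89989452]
pointer 0.76 [209.6 237.6] 79 398 149 328
pointer 0.68 [ 47.1 376.8] 6 70 360 383
```

Emit:
arm_command --moves '[[[0.003,0,0.046,0,0,0],[0.003,0,0.046,0,0,0],[0.003,0,0.046,0,0,0],[0.003,0,0.046,0,0,0],[0,0,0,0,0,0],[0,0,0,0,0,0],[0,0,0,0,0,0]]]'

```text
clock: 33.75
tcp_pos: [0.4973, -0.3286, 0.2287]
eef_rot: [0.15, 0.831, -0.279, 0.458]
contact_force: [-0.9, 0.1, -0.0]
gripper_width: -0.0
grasp_force: 0.0
```

Run:
```python
from h import *
where();im=get_image('wrist');a=im["image"];np.save("im13.npy",a)
c=np.round(proj(im,[.607,-.43,.13],True)).astype(int);print(np.round(im["world_from_camera"],4).tolist(),c)
b=a.astype(int); br=(b[:,:,0]-b[:,:,2]>50)&(b[:,:,0]>80); ys,xs=np.nonzero(br); print(len(xs),xs.min() if len(xs) else 0,xs.max() if len(xs) else 0,ys.min() if len(xs) else 0,ys.max() if len(xs) else 0)
x0,y0=max(c[0]-70,0),max(c[1]-60,0); s=a[y0:y0+120,x0:x0+140,::-1]; print(x0,y0)
cv2.imwrite("pics/w14.png",cv2.resize(s,None,fx=5,fy=5,interpolation=cv2.INTER_CUBIC))
```

```text
t 33.75 tcp [ 0.4973 -0.3286  0.2287] yaw -37.4 nest [-0.1705 -0.5635] F [-0.9  0.1 -0. ] w -0.0 gf 0.0
[[-0.5998, 0.602, -0.5271, 0.4323], [-0.8001, -0.4563, 0.3894, -0.2802], [-0.0062, 0.6553, 0.7553, 0.3678], [0.0, 0.0, 0.0, 1.0]] [268 180]
3723 78 511 18 225
198 120
```

View pics/w14.png

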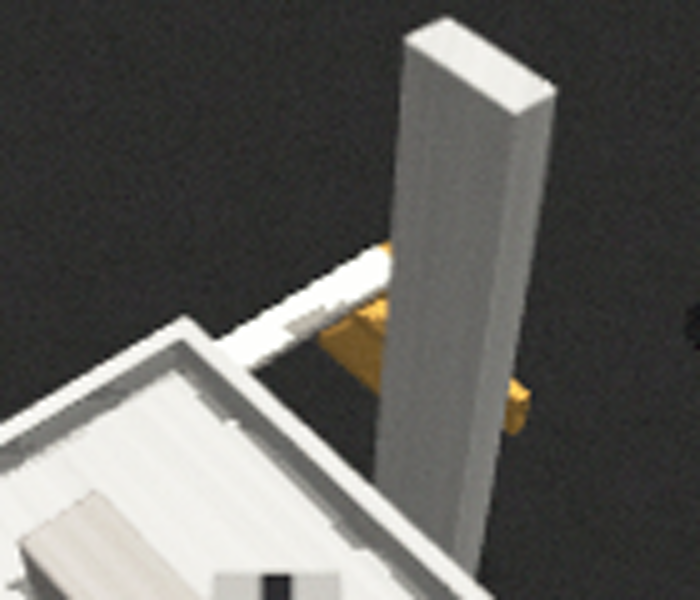

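The view shows the post (470,250) hiding most of the fork, while the pointer runs past it at (330,300) with a brass prong visible below it (355,345) and a hint above (388,245). No pictures are left, so I look numerically from the open +x side.

Emit:
arm_command --moves '[[[0,0,0,0,-0.25,0],[0,0,0,0,-0.25,0],[0,0,0,0,-0.25,0],[0,0,0,0,-0.25,0],[0,0,0,0,-0.25,0],[0,0,0,0,-0.25,0],[0,0,0,0,-0.25,0],[0,0,0,0,-0.25,0]]]'

```text
clock: 34.6
tcp_pos: [0.5157, -0.3153, 0.2355]
eef_rot: [0.019, 0.948, -0.287, 0.135]
contact_force: [1.5, 0.2, -0.0]
gripper_width: -0.0
grasp_force: 0.0
```

Emit:
arm_command --moves '[[[0.065,-0.037,0,0,0,0],[0.065,-0.037,0,0,0,0],[0.065,-0.037,0,0,0,0],[0.065,-0.037,0,0,0,0],[0.065,-0.037,0,0,0,0],[0,0,0,0,0,0.25],[0,0,0,0,0,0.25],[0,0,0,0,0,0.25]]]'

```text
clock: 35.4
tcp_pos: [0.7326, -0.3274, 0.2909]
eef_rot: [-0.008, 0.872, -0.469, 0.137]
contact_force: [0.6, -0.1, 0.1]
gripper_width: 0.0
grasp_force: 0.0
```

Emit:
arm_command --moves '[[[0,0,0,0,0,0.25],[0,0,0,0,0,0.25],[0,0,0,0,0,0.25],[0,0,0,0,0,0.25],[0,0,0,0,0,0],[0,0,0.06,0,0,0],[0,0,0.06,0,0,0],[0,0,0.06,0,0,0]]]'

```text
clock: 36.2
tcp_pos: [0.7598, -0.3398, 0.1869]
eef_rot: [-0.044, 0.724, -0.676, 0.132]
contact_force: [-0.5, 0.8, -1.1]
gripper_width: -0.0003
grasp_force: 0.0
```

Emit:
arm_command --moves '[[[0,0,0,0,0,0],[0,0,0,0,0,0],[0,0,0,0,0,0]]]'

```text
clock: 36.5
tcp_pos: [0.761, -0.34, 0.1904]
eef_rot: [-0.045, 0.723, -0.676, 0.133]
contact_force: [0.1, -0.3, 0.5]
gripper_width: -0.0001
grasp_force: 0.0
```

```bash
cat >> h.py <<'E'
def cmap(a,x0,x1,y0,y1,k=1):
    for y in range(y0,y1,k):
        s=""
        for x in range(x0,x1,k):
            r,g,b=[int(v) for v in a[y,x]]
            s+= "O" if r-b>45 else ("W" if r>190 else ("w" if r>140 else ("g" if r>80 else ".")))
        print(y,s)
def brass(a):
    b=a.astype(int); m=((b[:,:,0]-b[:,:,2]>45)&(b[:,:,0]>70)).astype(np.uint8)
    n,l,s,c=cv2.connectedComponentsWithStats(m); return [(s[i].tolist(),c[i].round(1).tolist()) for i in range(1,n) if s[i][4]>8]
E
python3 - <<'E'
from h import *
where();im=get_image('wrist');a=im["image"]; np.save("im15.npy",a)
import pickle; pickle.dump(im,open("im15.pkl","wb"))
c=np.round(proj(im,[.607,-.43,.13],True)).astype(int);print(np.round(im["world_from_camera"],4).tolist(),c)
print(brass(a))
im=get_image('scene'); pickle.dump(im,open("sc15.pkl","wb")); cmap(im["image"],88,128,176,206)
E
```

```text
t 36.5 tcp [ 0.761  -0.34    0.1904] yaw -87.1 nest [ 0.0624 -0.6876] F [ 0.1 -0.3  0.5] w -0.0001 gf 0.0
[[-0.9661, 0.1218, -0.2278, 0.7291], [-0.0827, -0.9813, -0.1739, -0.3955], [-0.2447, -0.1492, 0.9581, 0.3381], [0.0, 0.0, 0.0, 1.0]] [488 127]
[([449, 74, 49, 46, 1154], [471.6, 96.6]), ([204, 270, 14, 10, 61], [211.5, 273.2])]
176 ...............gggggggggg.......gwwwg...
177 ................ggggggggg.......wwwwg...
178 ................gggggggggg......wwwwg...
179 .................ggggggggg.....gwwwwg...
180 .................ggggggggg.....gwwwwg...
181 ............ggggggggggggggg....gwwwwg...
182 ..........OOOOOOOOggggggggg....gwwwwg...
183 .........gOOOOOOOOggggggggg....gwwwgg...
184 .........gOOOOOOOOOwwggggggg..ggwwwggg..
185 ..........OOOOOOOOOOOwwwgggggggwwwwggg..
186 ..........gOOOOOOWWWOWWWWwwwg.ggggggg...
187 ...........OOOOOWWWWWWWWWWWWg...ggg.....
188 ...........gOOOOWWWWWWWWWWWWg...........
189 ............OOOOWWWWWWWWWWWwg...........
190 ............OOOOOOOOOOOwwgggg...........
191 ............gOOOOOOOOOOOgggggg..........
192 .............OOOOOOOOOOOgggggg..........
193 .............gOOOOOOOOOOgggggg..........
194 .............gOOOOOOOOOOggggggg.........
195 ..............OOOOOOOOOggggggggggg......
196 ..............gOOOOOOOOggggggggwwwg.....
197 .......................ggggggggwwwwg....
198 .......................gggggggggwwwg....
199 ........................ggggggggwwwg....
200 ........................ggggggggwwwg....
201 ........................gggggggggwwg....
202 .........................ggggggggwwg....
203 .........................ggggggggggg....
204 .........................ggggggggggg....
205 ..........................ggggggggggg...
```

Run:
```python
from h import *
import pickle
im=pickle.load(open("im15.pkl","rb")); cmap(im["image"],430,512,66,128)
```

```text
66 ..................................................................................
67 ..................................................................................
68 ..................................................................................
69 ..................................................................................
70 ..................................................................................
71 ..................................................................................
72 ..................................................................................
73 ..................................................................................
74 ......................................................OO..........................
75 ....................................................gOOOOOOO......................
76 ..................................................OOOOOOOOOOO.....................
77 ................................................OOOOOOOOOOOOO.....................
78 ...............................................OOOOOOOOOOOOOO....
[... 3559 characters left out ...]
gggg
120 wWwwwwwwwwggggggggggggg.gggg.gggg.gwWWWWWWWWWWWggggggggggggggggggggggggggggggggggg
121 gWwwwwwwggggggggggggggg.gggg.gggg.gwWWWWWWWWWWwggggggggggggggggggggggggggggggggggg
122 wWwwwwwgggggggggggggggg.gggg.gggggggWWWWWWWWWWwggggggggggggggggggggggggggggggggggg
123 WWwwwwwgggggggggggggggg.gggggggggggwWWWWWWWWWWwggggggggggggggggggggggggggggggggggg
124 wWWWwggggggggggggggggggggggggggggggWWWWWWWWWWWwggggggggggggggggggggggggggggggggggg
125 wWwWwggggggggggggggggggggggggggggggWWWWWWWWWWWwggggggggggggggggggggggggggggggggggg
126 WWWwwggggggggggggggggggggggggggggggwWWWWWWWWWWwggggggggggggggggggggggggg..........
127 WWWggggggggggggggggggggggggggggggggwWWWWWWWWWWwgggggggggggggggggggwwwwg...........
```

Run:
```python
from h import *
import pickle
im=pickle.load(open("im15.pkl","rb")); a=im["image"]; s=pickle.load(open("sc15.pkl","rb")); b=s["image"]
print("wrist R cols",list(range(446,496,2)))
for y in range(74,122,3): print(y,' '.join(f"{v:3d}" for v in a[y,446:496:2,0]))
print("scene R cols 96..114")
for y in range(180,199): print(y,' '.join(f"{v:3d}" for v in b[y,96:115,0]),'|',' '.join(f"{int(v[0])-int(v[2]):3d}" for v in b[y,96:115]))
```

```text
wrist R cols [446, 448, 450, 452, 454, 456, 458, 460, 462, 464, 466, 468, 470, 472, 474, 476, 478, 480, 482, 484, 486, 488, 490, 492, 494]
74  49  46  51  47  46  53  48  51  46  48  48  49  46  45  50  45  48  47  48 180  47  43  46  48  45
77  48  46  47  47  47  44  45  46  49  48  44  47  47  50  45  48  90 101 103 223 251 251 233  44  48
80  45  49  49  45  46  50  46  48  45  43  47  50  51  96 101 104 100 101  99 178 249 249 242  47  46
83  42  49  49  49  43  50  49  48  46  53  89 108 102 104 102 101  99 102 107 146 252 251 249  42  51
86  49  50  49  44  50  48  49 100 105 103 103 101 101  98 102 102 103 103 102 122 250 250 250  51  47
89  47  48  46  47  47  50 104 253 252 252 252 248 232 192 104 101  98  98 102 109 251 251 250  47  49
92  49  44 115 249 241 194 104 253 253 253 253 252 253 253 252 161 105 107 105 103 252 252 252  48  47
95  48  44 100 254 248 246 102 253 252 249 252 252 251 251 251 167 103 105 107 106 252 252 251  41  47
98  43  47 104 174 147 132 107 253 176 159 254 254 254 254 254 250 103 101 101 102 249 249 249  50  50
101  44  47 106 180 141 137 104 25
[... 3016 characters left out ...]
  -3  -2   3  28  74 109 128 118  98  91  92  91  87  58  16   2   1
195  63  60  62  65  63  73 121 175 209 193 167 157 155 154 148 130 120 124 127 |  -1  -1  -2   0  -1  10  61 106 127 118 101  97  94  93  83  43   8   1   1
196  62  60  62  60  63  65  89 116 137 136 132 124 118 118 117 122 130 134 134 |   1   0   0  -3   1   4  28  56  75  76  73  64  58  58  51  22   5   0  -1
197  59  63  60  62  64  63  66  70  75  75  77  73  72  73  78 100 118 123 128 |  -1   0  -1  -1   1  -3   0   5  10  10  12   9   8   5   7   2   0   0   0
198  62  64  60  64  65  63  65  66  65  64  64  66  63  64  67  85 102 108 119 |  -2  -1  -3  -3   1  -2   0   1   0   0   0  -1  -2  -2  -3   0  -2  -1   0
```

```bash
cat >> h.py <<'E'
def tri(r1,r2):
    (o1,d1),(o2,d2)=r1,r2; d1=d1/np.linalg.norm(d1); d2=d2/np.linalg.norm(d2)
    A=np.c_[d1,-d2]; t=np.linalg.lstsq(A,o2-o1,rcond=None)[0]; p,q=o1+t[0]*d1,o2+t[1]*d2
    return ((p+q)/2).round(4),round(np.linalg.norm(p-q)*1000,1)
E
python3 - <<'E'
from h import *
import pickle
w=pickle.load(open("im15.pkl","rb")); s=pickle.load(open("sc15.pkl","rb"))
for n,a,b in [("tip",(470.5,96.5),(103.5,188)),("cap -x? top right",(484,74),(97.8,182.5)),("upper prong top corner",(459,88.5),(101.8,190)),("lower prong top corner",(451,91.8),(102.8,194.2))]:
    print(n,*tri(ray(w,a,True),ray(s,b)))
# pan level check: pan rim corner +x,-y from wrist & pan height by scale geometry
E
```

```text
tip [ 0.6206 -0.4528  0.1222] 2.3
cap -x? top right [ 0.6188 -0.4654  0.1424] 0.1
upper prong top corner [ 0.6315 -0.4555  0.1243] 0.2
lower prong top corner [ 0.6313 -0.4566  0.1071] 1.4
```

```bash
cat >> h.py <<'E'
def down(yw):
    a=np.radians(yw); c,s=np.cos(a),np.sin(a); return R.from_matrix(np.array([[c,s,0],[s,-c,0],[0,0,-1.]]))
def rot(yw):
    o,p,r=st(); v=(r.inv()*down(yw)).as_rotvec(degrees=True); print("rotvec/30",(v/30).round(3),"deg",np.linalg.norm(v).round(1))
E
python3 - <<'E'
from h import *
where(); rot(-87)
im=get_image("scene"); print(at_z(im,(215.5,255),0), at_z(im,(247,210),.02))
o,p,r=st(); print(np.round(o["joints"],2)); f=down(-87); print((f.inv().apply(np.array([.60,0,.30])-p)/.6).round(3))
E
```

```text
t 36.6 tcp [ 0.7612 -0.34    0.191 ] yaw -87.1 nest [ 0.0626 -0.6878] F [ 0.  -0.   0.5] w 0.0001 gf 0.0
rotvec/30 [-0.477 -0.253  0.029] deg 16.2
[ 0.78058165 -0.12716141  0.        ] [ 0.62488986 -0.03483448  0.02      ]
[-0.54  0.61  1.11  0.03  1.15  2.53]
[-0.58   0.238 -0.182]
```

Emit:
arm_command --moves '[[[0,0,-0.07,-0.24,-0.127,0],[0,0,-0.07,-0.24,-0.127,0],[0,0,-0.04,0,0,-0.27],[0,0,0,0,0,-0.27],[0,0,0,0,0,-0.27],[0,0,0,0,0,-0.27],[0,0,0,0,0,-0.27],[0,0,0,0,0,-0.27]]]'

```text
clock: 37.45
tcp_pos: [0.7471, -0.3335, 0.278]
eef_rot: [0.003, 0.948, -0.318, 0.024]
contact_force: [0.0, -0.4, 0.4]
gripper_width: -0.0
grasp_force: 0.0
```

Emit:
arm_command --moves '[[[0,0,0,0,0,-0.27],[0,0,0,0,0,-0.27],[0,0,0,0,0,-0.27],[0,0,0,0,0,-0.27],[0,0,0,0,0,-0.27],[0,0,0,0,0,-0.27],[0,0,0,0,0,-0.27],[0,0,0,0,0,-0.27]]]'

```text
clock: 38.25
tcp_pos: [0.7471, -0.3335, 0.278]
eef_rot: [0.015, 0.971, 0.239, 0.019]
contact_force: [-0.0, -0.3, 0.2]
gripper_width: -0.0002
grasp_force: 0.0
```

Emit:
arm_command --moves '[[[0,0,0,0,0,-0.27],[0,0,0,0,0,-0.27],[0,0,0,0,0,-0.27],[0,0,0,0,0,-0.27],[0,0,0,0,0,-0.27],[0,0,0,0,0,-0.27],[0,0,0,0,0,-0.27],[0,0,0,0,0,0]]]' --grip 1

```text
clock: 39.05
tcp_pos: [0.7471, -0.3335, 0.2779]
eef_rot: [0.022, 0.743, 0.669, 0.009]
contact_force: [0.3, 0.9, 0.4]
gripper_width: 0.0854
grasp_force: 0.0
```

```bash
python3 -c "
from h import *
where(); rot(90); go(.62,-.05,.30)"
```

```text
t 39.05 tcp [ 0.7471 -0.3335  0.2779] yaw 84.0 nest [ 0.0526 -0.6758] F [0.3 0.9 0.4] w 0.0854 gf 0.0
rotvec/30 [ 0.085  0.035 -0.2  ] deg 6.6
shift [ 0.447 -0.258 -0.056] len mm 311.5 turn None
```

Emit:
arm_command --moves '[[[0,0,0,0.085,0.035,-0.2],[0.067,-0.03,0,0,0,0],[0.067,-0.03,0,0,0,0],[0.067,-0.03,0,0,0,0],[0.067,-0.03,0,0,0,0],[0.067,-0.03,0,0,0,0],[0.067,-0.03,0,0,0,0],[0.067,-0.03,0,0,0,0]]]'

```text
clock: 39.85
tcp_pos: [0.6202, -0.0504, 0.2779]
eef_rot: [-0.0, 0.708, 0.706, 0.0]
contact_force: [1.1, 0.0, 0.5]
gripper_width: 0.0855
grasp_force: 0.0
```

Emit:
arm_command --moves '[[[0,0,0,0,0,0],[0,0,0,0,0,0],[0,0,0,0,0,0]]]'

```text
clock: 40.15
tcp_pos: [0.6215, -0.0528, 0.2774]
eef_rot: [-0.0, 0.708, 0.706, 0.0]
contact_force: [0.3, -0.0, -0.6]
gripper_width: 0.0857
grasp_force: 0.0
```

```bash
cat >> h.py <<'E'
def bars(labels=("big1","small1","tray_floor"),cam="wrist",fish=True,Z=dict(big1=.02,small1=.015,tray_floor=.014,plate=.016,clamp=.06)):
    im=get_image(cam); a=im["image"]
    for l in labels:
        for d in regions_of(l,cam)[:8]:
            if d["score"]>.3:
                c,s,an=rect(im,d["region"],Z.get(l,.02),fish); col=np.median(a[d["region"]],axis=0).astype(int)
                if s[0]<330: print(l,round(d["score"],2),np.round(d["position"]).astype(int),c,s,an,col)
E
python3 -c "
from h import *
where(); rot(90); bars()"
```

```text
t 40.15 tcp [ 0.6215 -0.0528  0.2774] yaw 89.9 nest [ 0.0607 -0.3684] F [ 0.3 -0.  -0.6] w 0.0857 gf 0.0
rotvec/30 [-0.001 -0.001 -0.004] deg 0.1
big1 0.63 [248  77] [612.2  68.6] [89.6 29.7] -87.3 [153 149 143]
big1 0.56 [250 150] [618.  -35.8] [91.  30.7] -88.0 [241 236 230]
small1 0.91 [189 311] [ 506.1 -309.6] [99.  45.7] 4.1 [223 218 208]
small1 0.81 [303  90] [687.2  50.4] [66.9 24.2] 86.2 [149 144 139]
small1 0.74 [246  13] [613.1 153.1] [48.7 20. ] 86.3 [146 142 137]
small1 0.69 [406  84] [851.7  66.7] [69.8 27.6] 64.3 [ 58 190  84]
small1 0.64 [299 164] [687.2 -54.2] [67.1 23.7] 83.0 [236 231 225]
```

Emit:
arm_command --moves '[[[0,0.055,0,0,0,0.16],[0,0.055,0,0,0,0],[0,0,0.08,0,0,0],[0,0,0.08,0,0,0],[0,0,0.08,0,0,0],[0,0,0.08,0,0,0],[0,0,0.06,0,0,0],[0,0,0.04,0,0,0]]]' --grip 0.5

```text
clock: 41.15
tcp_pos: [0.6836, -0.0547, 0.0195]
eef_rot: [-0.004, 0.737, 0.676, -0.002]
contact_force: [-0.2, -0.3, -0.7]
gripper_width: 0.0427
grasp_force: 0.0
```

Emit:
arm_command --moves '[[[0,0,0.02,0,0,0],[0,0,0.01,0,0,0],[0,0,0,0,0,0]]]'

```text
clock: 41.45
tcp_pos: [0.6865, -0.0547, 0.0064]
eef_rot: [-0.001, 0.736, 0.677, -0.0]
contact_force: [0.1, 0.1, 0.6]
gripper_width: 0.0428
grasp_force: 0.0
```

Emit:
arm_command --moves '[[[0,0,0,0,0,0],[0,0,0,0,0,0],[0,0,0,0,0,0],[0,0,0,0,0,0]]]' --grip 0

```text
clock: 41.85
tcp_pos: [0.6881, -0.0547, 0.009]
eef_rot: [0.001, 0.736, 0.677, 0.001]
contact_force: [-0.2, -0.3, 5.8]
gripper_width: 0.0173
grasp_force: 68.4
```

Emit:
arm_command --moves '[[[0,0,-0.02,0,0,0],[0,0,-0.08,0,0,0],[0,0,-0.08,0,0,0],[0,0,-0.08,0,0,0],[0,0,-0.08,0,0,0],[0,0,-0.08,0,0,0],[0,0,0,0,0,0],[0,0,0,0,0,0]]]'

```text
clock: 42.65
tcp_pos: [0.6873, -0.0547, 0.2612]
eef_rot: [0.0, 0.736, 0.677, 0.001]
contact_force: [0.2, 0.1, -2.1]
gripper_width: 0.0174
grasp_force: 68.0
```

```bash
python3 -c "
from h import *
where(); rot(90); go(.55,-.28)"
```

```text
t 42.65 tcp [ 0.6873 -0.0547  0.2612] yaw 85.2 nest [ 0.1193 -0.3985] F [ 0.2  0.1 -2.1] w 0.0174 gf 68.0
rotvec/30 [ 0.004 -0.001 -0.16 ] deg 4.8
shift [-0.393 -0.197 -0.001] len mm 263.9 turn None
```

Emit:
arm_command --moves '[[[-0.056,-0.028,0,0,0,0],[-0.056,-0.028,0,0,0,0],[-0.056,-0.028,0,0,0,0],[-0.056,-0.028,0,0,0,0],[-0.056,-0.028,0,0,0,0],[-0.056,-0.028,0,0,0,0],[-0.056,-0.026,0,0,0,0],[0,0,0,0,0,0]]]'

```text
clock: 43.45
tcp_pos: [0.5471, -0.2824, 0.2551]
eef_rot: [-0.004, 0.738, 0.675, -0.002]
contact_force: [-0.9, 0.2, -0.7]
gripper_width: 0.0172
grasp_force: 68.1
```

Emit:
arm_command --moves '[[[0,0,0.08,0,0,0],[0,0,0.08,0,0,0],[0,0,0.05,0,0,0],[0,0,0.01,0,0,0],[0,0,0.006,0,0,0],[0,0,0.006,0,0,0],[0,0,0,0,0,0],[0,0,0,0,0,0]]]'

```text
clock: 44.25
tcp_pos: [0.5519, -0.2795, 0.121]
eef_rot: [0.0, 0.736, 0.677, 0.0]
contact_force: [0.1, 2.0, -0.3]
gripper_width: 0.0173
grasp_force: 71.1
```

```bash
python3 -c "
from h import *
where()"
```

```text
t 44.25 tcp [ 0.5519 -0.2795  0.121 ] yaw 85.2 nest [-0.1001 -0.5428] F [ 0.1  2.  -0.3] w 0.0173 gf 71.1
```

Emit:
arm_command --moves '[[[0,0,0,0,0,0],[0,0,0,0,0,0],[0,0,0,0,0,0],[0,0,-0.03,0,0,0],[0,0,-0.07,0,0,0],[0,0,-0.07,0,0,0],[0,0,-0.08,0,0,0],[0,0,0,0,0,0]]]' --grip 0.5

```text
clock: 45.05
tcp_pos: [0.555, -0.282, 0.2792]
eef_rot: [0.007, 0.736, 0.677, 0.002]
contact_force: [1.0, -0.9, 0.7]
gripper_width: 0.0425
grasp_force: 0.0
```

Emit:
arm_command --moves '[[[-0.046,0.05,0,0,0,0],[-0.046,0.05,0,0,0,0],[-0.046,0.05,0,0,0,0],[-0.046,0.05,0,0,0,0],[-0.046,0.05,0,0,0,0],[-0.046,0.05,0,0,0,0],[0,0,0,0,0,0]]]' --grip 0

```text
clock: 45.75
tcp_pos: [0.7177, -0.4633, 0.2583]
eef_rot: [-0.005, 0.737, 0.676, -0.001]
contact_force: [-0.5, -0.5, -2.4]
gripper_width: 0.0003
grasp_force: 0.0
```

Emit:
arm_command --moves '[[[0,0,0.075,0,0,0],[0,0,0.075,0,0,0],[0,0,0.075,0,0,0],[0,0,0.075,0,0,0],[0,0,0,0,0,0],[0,0,0,0,0,0],[0,0,0,0,0,0]]]'

```text
clock: 46.45
tcp_pos: [0.7181, -0.4605, 0.0937]
eef_rot: [0.002, 0.736, 0.677, 0.0]
contact_force: [-0.0, 0.8, 0.4]
gripper_width: 0.0005
grasp_force: 0.0
```

Run:
```python
from h import *
import pickle
where();im=get_image('wrist');a=im["image"]; pickle.dump(im,open("im16.pkl","wb"))
c=[proj(im,p,True).round(0) for p in ([.6315,-.4555,.1245],[.6315,-.4555,.1067],[.6206,-.4528,.1135])];print(c)
print(brass(a))
x0=int(min(v[0] for v in c))-22; y0=int(c[0][1])-26
x0=max(x0,0);print("cols",x0)
for y in range(max(y0,0),y0+70,3): print(y,' '.join(f"{int(v[0]):3d}{'o' if int(v[0])-int(v[2])>45 else ' '}" for v in a[y,x0:x0+66:2]))
s=get_image('scene'); b=s["image"]; pickle.dump(s,open("sc16.pkl","wb"))
for y in range(181,198): print(y,' '.join(f"{v[0]:3d}{'o' if int(v[0])-int(v[2])>45 else ' '}" for v in b[y,96:115]))
```

```text
t 46.45 tcp [ 0.7181 -0.4605  0.0937] yaw 85.2 nest [-0.0284 -0.7778] F [-0.   0.8  0.4] w 0.0005 gf 0.0
[array([ 81., 275.]), array([ 96., 259.]), array([ 73., 260.])]
[([36, 221, 65, 82, 3097], [66.8, 258.9])]
cols 51
249 255o 255o 255o 255o 255o 255o 255o 255o 255o 255o 255o 255o 255o 150o 150o 170o 168o 172o 171o 168o 183o 221o 206o 141o 134o  76   68   71   72   71   71   71   65 
252 255o 255o 254o 225o 255o 255o 255o 255o 255o 255o 255o 255o 255o 181o 147o 154o 172o 253o 252o 254o 254o 255o 255o 146o 143o  74   73   74   73   70   71   73   73 
255 253o 222o 219o 217o 255o 255o 255o 255o 255o 255o 255o 255o 255o 255o 144o 148o 174o 255o 255o 255o 255o 255o 255o 255o 148o  92   68   72   71   71   70   74   71 
258 207o 149o 168o 213o 238o 255o 255o 255o 255o 255o 255o 255o 255o 255o 218o 150o 149o 190o 240o 237o 232o 190o 168o 177o  75   71   71   74   73   70   73   71   70 
261 149o 148o 145o 144o 224o 255o 255o 255o 255o 255o 255o 255o 255o 255o 255o 150o 142o 142o 146o 148o 149o 133o  70   74   73   72   73   73   69   69   70   71   69 
264 145o 141o 145o 150o 185o 219o 2
[... 4157 characters left out ...]
55  255 
191  41   38   54   69  102  160o 205o 210o 205o 205o 206o 206o 203o 186o 209  225  225  216  207 
192  43   40   53   62   80  126o 155o 163o 160o 159o 158o 158o 157o 152o 159o 160  157  150  141 
193  38   38   54   64   72  104  139o 163o 181o 170o 151o 149o 149o 149o 146o 141o 140  141  133 
194  42   37   54   64   71   96  141o 184o 219o 201o 166o 159o 158o 157o 154o 140o 136  136  132 
195  41   41   55   63   66   79  128o 184o 218o 202o 175o 167o 164o 162o 155o 138  130  130  135 
196  39   43   52   63   68   72   97  125o 147o 145o 139o 133o 127o 127o 125o 129  137  141  144 
197  41   41   53   63   66   69   71   76   79   81   82   81   79   81   83  107  126  131  134
```

Run:
```python
from h import *
import pickle
im=pickle.load(open("im16.pkl","rb")); a=im["image"]
print("cols 40..108 step2")
for y in range(186,262,3): print(y,' '.join(f"{int(v[0]):3d}{'o' if int(v[0])-int(v[2])>45 else ' '}" for v in a[y,40:110:2]))
```

```text
cols 40..108 step2
186 211  250  255  255  255  255  255  255  255  173  229  234  234  235  237  238  237  237  236  236  237  238  239  238  169  146  146  146  145  145  146  144  145  146  147 
189 152  206  255  255  255  255  255  255  255  177  186  237  233  234  235  238  237  237  236  237  236  238  238  239  168  146  147  147  145  144  142  146  145  144  147 
192  61  212  255  255  255  255  255  255  255  242  184  234  234  235  234  236  236  234  236  237  236  236  236  189  158  148  146  144  146  143  142  145  142  143  139 
195  61  198  215  255  255  255  255  255  255  255  184  191  213  224  234  235  235  235  235  238  210  145  149  147  145  145  145  144  145  149  147  144  137  135  136 
198  71   98  211  249  249  249  249  255  255  255  181  184  211  207  213  229  236  227  165  148  145  146  146  145  145  146  146  151  145  141  139  138  139  137  139 
201  68   68  205  222  249  249  248  249  255  255  255  183  201  211  215  183  149  147  144  145  147  145  144  147  144  148  148  145  137  135  138  139  138  139  134 
204  72
[... 2871 characters left out ...]
141  255o 255o 255o 255o 255o 223o 255o 255o 255o 255o 255o 255o 255o 255o 255o 255o 149o 145o 171o 254o 253o 253o 254o 255o 255o 255o 147o 129o  71   71   73   73 
255 136  137  137  138  255o 255o 219o 219o 219o 226o 255o 255o 255o 255o 255o 255o 255o 255o 255o 150o 147o 156o 174o 255o 255o 255o 255o 255o 255o 146o 135o  74   72   75   73 
258 138  142  242o 255o 255o 221o 167o 163o 164o 219o 255o 255o 255o 255o 255o 255o 255o 255o 255o 255o 152o 150o 164o 239o 241o 235o 213o 201o 166o 145o  68   71   71   69   67 
261 210o 255o 255o 209o 145o 144o 150o 147o 142o 197o 237o 255o 255o 255o 255o 255o 255o 255o 255o 255o 233o 146o 145o 148o 147o 147o 148o  96   73   70   69   73   71   73   69
```

```bash
cat > fit.py <<'E'
from h import *
import pickle
from scipy.optimize import least_squares
A=pickle.load(open("im15.pkl","rb")); B=pickle.load(open("im16.pkl","rb"))
def res(v):
    Xp,Zu,Xr,Xl,z0,D,dx,dz=v; r=[]
    def e(im,px,Z,X,dx=0,dz=0):
        p=at_z(im,px,(Z+dz)/1e3,True)*1e3; return p[0]+dx-(X-.047*(p[1]+455))
    r+= [e(A,(459.3,95),Zu,Xp),e(A,(451.3,95),Zu-18,Xp),e(A,(465.5,105),z0,Xr),e(A,(476.7,105),z0,Xl)]
    r+= [e(B,(72.5,240),Zu,Xp,dx,dz),e(B,(92.5,240),Zu-18,Xp,dx,dz),e(B,(69.5,228),z0-D,Xr,dx,dz),e(B,(54.8,228),z0-D,Xl,dx,dz)]
    r+= [(D-9.5)/1.1,dx/3,dz/3,(Zu-124.4)/4]
    return r
s=least_squares(res,[631,124,622,614,125,9.5,0,0]); print(s.x.round(1),np.round(s.fun,1))
C=np.linalg.inv(s.jac.T@s.jac); print("sd",np.sqrt(np.diag(C)).round(1)); v=s.x
print("pointer top now minus gap mid:",v[4]-v[5]-(v[1]-11))
E
python3 fit.py
```

```text
[630.3 122.9 628.  617.9 128.4   9.5  -1.3  -1.3] [ 0.4 -0.5 -0.   0.   0.4 -0.2  0.  -0.   0.  -0.4 -0.4 -0.4]
sd [1.8 3.7 3.3 3.7 6.  1.1 2.  2.5]
pointer top now minus gap mid: 6.999240236096583
```

Emit:
arm_command --moves '[[[0,0,-0.07,0,0,0],[0,0,-0.07,0,0,0],[0,0,-0.07,0,0,0],[0,0,-0.07,0,0,0],[0,0,0,0,0,0],[-0.02,-0.042,0,0,0,0],[-0.02,-0.042,0,0,0,0],[-0.02,-0.042,0,0,0,0]]]'

```text
clock: 47.35
tcp_pos: [0.638, -0.4894, 0.2594]
eef_rot: [0.001, 0.736, 0.677, -0.0]
contact_force: [0.7, -1.0, 0.4]
gripper_width: 0.0003
grasp_force: 0.0
```

Emit:
arm_command --moves '[[[-0.02,-0.042,0,0,0,0],[0,0,0,0,0,0],[0,0,0,0,0,0],[0,0,0,0,0,0]]]'

```text
clock: 47.75
tcp_pos: [0.6132, -0.4985, 0.2582]
eef_rot: [0.0, 0.736, 0.677, 0.0]
contact_force: [-0.1, 0.7, -0.5]
gripper_width: -0.0001
grasp_force: 0.0
```

Run:
```python
from h import *
import pickle
where();im=get_image('wrist');a=im["image"]; pickle.dump(im,open("im17.pkl","wb"))
print(np.round(im["world_from_camera"],3)[:3,3])
c=[proj(im,p,True).round(0) for p in ([.6305,-.4555,.1229],[.618,-.44,.1135])];print(c)
print(brass(a)[:5])
x0=int(c[1][0])-44; y0=int(c[1][1])-30; print("cols",x0)
for y in range(y0,y0+56,3): print(y,' '.join(f"{int(v[0]):3d}{'o' if int(v[0])-int(v[2])>45 else ' '}" for v in a[y,x0:x0+72:2]))
```

```text
t 47.75 tcp [ 0.6132 -0.4985  0.2582] yaw 85.3 nest [-0.1394 -0.7668] F [-0.1  0.7 -0.5] w -0.0001 gf 0.0
[ 0.62  -0.425  0.402]
[array([267., 140.]), array([252., 124.])]
[([235, 120, 29, 39, 691], [249.0, 136.3]), ([250, 310, 5, 5, 21], [251.8, 312.0])]
cols 208
94 147  146  148  145  146  149  146  146  148  146  149  148  145  146   78   74   72   82  205  249  196  198  195  128   26   26   26   33   27   21   25   29   26   32   30   28 
97 147  147  149  148  147  146  168  170  171  168  170  172  170   92   76   76   75   74  211  252  252  198  213  150   30   27   23   27   27   28   26   26   20   29   29   21 
100 173  171  171  169  167  171  168  174  172  171  175  174  117   99   74   74   78   74  166  238  238  236  252  242   37   27   26   25   27   30   32   29   31   25   19   26 
103 171  171  170  172  171  169  169  173  175  173  174  117  102   95   69   76   76   74  118  196  197  197  252  252   90   25   21   24   26   23   23   33   25   25   19   23 
106 172  174  169  171  170  171  172  172  173  173  105  102  102   98   75   71   73   73  100  19
[... 1957 characters left out ...]
247  247  250  248  248  244   89   91  139o 123o 153o 154o 157o 141o 158o 156o 156o 157o 156o 156o 156o 158o  55   43   44   42   46   43   45   43 
142 249  250  250  249  248  249  249  248  247  249  249  246  124   67   36   68  149o 159o 160o 145o 157o 159o 161o 161o 159o 160o 158o 159o  67   40   42   41   42   42   42   46 
145 246  150  156  162  250  249  250  250  249  245  244  145   96   37   39   65  175o 162o 160o 149o 126o 104o  74   68   47   40   44   38   44   43   45   47   45   44   42   45 
148 144  133  121  114   85   67   47   44   45   43   44   44   39   34   40   41   80  155o 158o 157o  91o  48   49   49   44   46   45   44   44   42   44   46   46   46   42   43
```

```bash
cat > fit.py <<'E'
from h import *
import pickle
from scipy.optimize import least_squares
A=pickle.load(open("im15.pkl","rb")); B=pickle.load(open("im16.pkl","rb")); C=pickle.load(open("im17.pkl","rb"))
def res(v):
    Xp,Zu,Xr,z0,D,dx,dz,ex,ez,fx=v; r=[]; Xl=Xr-10
    def e(im,px,Z,X,dx=0,dz=0):
        p=at_z(im,px,(Z+dz)/1e3,True)*1e3; return p[0]+dx-(X-.047*(p[1]+455))
    r+= [e(A,(459.3,95),Zu,Xp,fx),e(A,(451.3,95),Zu-18,Xp,fx),e(A,(465.5,105),z0,Xr,fx),e(A,(476.7,105),z0,Xl,fx)]
    r+= [e(B,(72.5,240),Zu,Xp,dx,dz),e(B,(92.5,240),Zu-18,Xp,dx,dz),e(B,(69.5,228),z0-D,Xr,dx,dz),e(B,(54.8,228),z0-D,Xl,dx,dz)]
    r+= [e(C,(262,130),Zu,Xp,ex,ez),e(C,(257,115),z0-D,Xr,ex,ez),e(C,(246.3,115),z0-D,Xl,ex,ez)]
    return np.r_[np.array(r)/.7,(D-9.5)/1.1,dx/2,dz/2,ex/2,ez/2,fx/2,(Zu-124.4)/4]
s=least_squares(res,[631,124,622,125,9.5,0,0,0,0,0]); print(s.x.round(1),np.round(s.fun,1))
K=np.linalg.inv(s.jac.T@s.jac); v=s.x; g=np.array([0,-1,0,1,-1,0,0,0,0,0])
print("pointer top now minus gap mid:",v[3]-v[4]-(v[1]-11),"sd",np.sqrt(g@K@g))
E
python3 fit.py
```

```text
[ 6.287e+02  1.200e+02  6.258e+02  1.249e+02  9.300e+00 -1.100e+00
 -8.000e-01  1.400e+00  0.000e+00 -3.000e-01] [ 0.5 -0.6  0.2 -0.   0.4 -0.1  0.2 -0.3 -0.1  0.  -0.1 -0.2 -0.5 -0.4
  0.7  0.  -0.1 -1.1]
pointer top now minus gap mid: 6.538679206427219 sd 1.3304764774811695
```

Emit:
arm_command --moves '[[[0.031,0.046,0,0,0,0],[0.031,0.046,0,0,0,0],[0.031,0.046,0,0,0,0],[0,0,0,0,0,0],[0,0,0.066,0,0,0],[0,0,0.066,0,0,0],[0,0,0.066,0,0,0],[0,0,0.066,0,0,0]]]'

```text
clock: 48.6
tcp_pos: [0.6994, -0.4492, 0.0967]
eef_rot: [-0.001, 0.736, 0.677, -0.0]
contact_force: [0.7, -1.0, 0.3]
gripper_width: 0.0001
grasp_force: 0.0
```

Emit:
arm_command --moves '[[[0,0,0.05,0,0,0],[0,0,0,0,0,0],[0,0,0,0,0,0],[0,0,0,0,0,0],[0,0,0,0,0,0]]]'

```text
clock: 49.1
tcp_pos: [0.7008, -0.4512, 0.0726]
eef_rot: [0.002, 0.736, 0.677, 0.0]
contact_force: [-0.5, -0.2, -0.3]
gripper_width: 0.0001
grasp_force: 0.0
```

Run:
```python
from h import *
import pickle
where();im=get_image('wrist');a=im["image"]; pickle.dump(im,open("im18.pkl","wb"))
print(np.round(im["world_from_camera"],3)[:3,3])
c=[proj(im,p,True).round(0) for p in ([.6287,-.4555,.120],[.6287,-.4555,.102],[.6258,-.44,.1155],[.6258,-.42,.1155])];print(c)
print(brass(a)[:5])
print("cols 40.. step2")
x0=max(int(c[2][0])-30,0); y0=int(c[3][1])-20; print(x0)
for y in range(y0,y0+80,3): print(y,' '.join(f"{int(v[0]):3d}{'o' if int(v[0])-int(v[2])>45 else ' '}" for v in a[y,x0:x0+80:2]))
```

```text
t 49.1 tcp [ 0.7008 -0.4512  0.0726] yaw 85.2 nest [-0.0399 -0.762 ] F [-0.5 -0.2 -0.3] w 0.0001 gf 0.0
[ 0.707 -0.378  0.216]
[array([ 96., 311.]), array([110., 290.]), array([ 84., 277.]), array([ 71., 237.])]
[([44, 251, 72, 81, 3435], [78.9, 290.1])]
cols 40.. step2
54
217 255  255  255  255  255  255  174  183  208  212  211  210  218  197  148  149  145  145  144  145  146  142  147  145  146  148  148  147  134  134  140  137  140  139  138  133  135  211  211  214 
220 255  255  255  255  255  255  175  183  207  211  209  195  142  150  147  143  143  145  145  145  144  145  142  145  148  145  137  138  136  137  137  136  135  134  131  132   80   61   61   64 
223 255  255  255  255  255  255  254  181  190  184  144  148  149  142  145  147  147  143  146  146  142  147  148  147  146  137  139  135  136  137  132  137  134  130   99   62   62   63   63   62 
226 255  255  255  255  255  255  255  182  184  145  147  147  141  146  147  144  144  147  145  146  148  145  149  141  134   68  140  138  140  135  131  131  131   70   62   64   65   61   62   60 
229 248  2
[... 3980 characters left out ...]
254o 254o 254o 254o 255o 254o 255o 186o 138o  92   68   71   73   70   70   71   76   69 
289 198o 255o 255o 254o 255o 252o 220o 254o 255o 255o 255o 255o 255o 255o 255o 255o 255o 254o 229o 136o 139o 163o 254o 254o 254o 254o 254o 254o 254o 254o 129o  67   72   65   68   68   71   74   69   70 
292 209o 255o 255o 255o 214o 216o 217o 216o 255o 255o 255o 255o 255o 255o 255o 255o 254o 254o 254o 137o 137o 139o 135o 138o 137o 137o  78   70   67   70   70   67   69   72   68   69   71   72   73   72 
295 255o 254o 145o 146o 143o 141o 143o 219o 250o 255o 255o 255o 255o 255o 255o 254o 254o 254o 254o 254o 139o 141o 138o 136o 137o  71   70   72   66   68   71   70   70   71   71   71   70   71   73   74
```

```bash
python3 - <<'E'
s=open('fit.py').read()
s=s.replace('C=pickle','E_=pickle.load(open("im18.pkl","rb")); C=pickle').replace("ez,fx=v","ez,fx,gx,gz=v").replace("    return np","    r+= [e(E_,(88,283),Zu,Xp,gx,gz),e(E_,(111,283),Zu-18,Xp,gx,gz),e(E_,(75,250),z0-D,Xr,gx,gz),e(E_,(59,250),z0-D,Xl,gx,gz)]\n    return np").replace(",fx/2,",",fx/2,gx/2,gz/2,").replace("0,0,0,0,0])","0,0,0,0,0,0,0])")
open('fit.py','w').write(s)
E
python3 fit.py
python3 - <<'E'
from h import *
import pickle
a=pickle.load(open("im18.pkl","rb"))["image"]
for y in range(264,276): print(y,' '.join(f"{int(v[0]):3d}{'o' if int(v[0])-int(v[2])>45 else ' '}" for v in a[y,52:96:2]))
E
```

```text
[ 6.287e+02  1.191e+02  6.258e+02  1.243e+02  9.200e+00 -7.000e-01
 -7.000e-01  1.400e+00  0.000e+00  1.000e-01 -7.000e-01 -5.000e-01] [ 0.4 -0.7  0.3 -0.   0.1 -0.3  0.4 -0.1 -0.1  0.  -0.2  0.5  0.1 -0.5
  0.  -0.2 -0.3 -0.3  0.7  0.   0.  -0.4 -0.3 -1.3]
pointer top now minus gap mid: 6.97192376165944 sd 1.1740886905720016
264 141  144  141  133  133  134  254  255  255  255  255  255  255  255  254  177  170o 175o 175o 173o 178o 175o
265 143  143  135  134  134  134  173  255  255  255  255  255  255  255  255  177  171  173o 172o 171o 171o 172o
266 147  137  136  135  132  133  158  255  255  255  255  255  255  255  255  173  171  172o 171o 173o 172o 170o
267 140  132  136  134  134  136  134  248  253  248  248  248  255  255  249  179  171  167o 173o 173o 170o 171o
268 135  134  133  135  137  137  138  243  246  248  242  243  248  236  238  165  148o 153o 171o 175o 172o 171o
269 142o 140o 138o 139o 140o 142o 141o 183o 193o 173o 179o 180o 141o 158o 171o 141o 144o 141o 170o 172o 172o 170o
270 140o 138o 139o 139o 140o 140o 139o 141o 143o 143o 143o 143o 143o 145o 143o 144o 145o 143o 158o 170o 172o 174o
271 138o 140o 139o 141o 139o 140o 142o 139o 143o 145o 143o 146o 142o 139o 148o 144o 144o 140o 153o 168o 169o 175o
272 141o 155o 144o 148o 195o 165o 196o 211o 176o 220o 226o 203o 233o 240o 241o 238o 141o 137o 144o 170o 170o 170o
273 214o 203o 203o 213o 255o 255o 255o 255o 255o 255o 255o 255o 255o 255o 255o 255o 202o 140o 141o 169o 167o 170o
274 217o 216o 216o 218o 255o 255o 255o 255o 255o 255o 255o 255o 255o 255o 255o 255o 246o 136o 143o 169o 167o 165o
275 217o 218o 219o 254o 251o 255o 255o 255o 255o 255o 255o 255o 255o 255o 255o 255o 255o 135o 144o 159o 166o 168o
```

The pointer top sits right at the upper prong's underside (about 5 mm above mid-gap at its centre), so this is borderline. Going by nominal masses, one large plus one small bar fits better (about +85 g wanted). I take off the bar I just placed first.

Emit:
arm_command --moves '[[[0,0,-0.078,0,0,0],[0,0,-0.078,0,0,0],[0,0,-0.078,0,0,0],[0,0,-0.078,0,0,0],[0.044,-0.045,0,0,0,0],[0.044,-0.045,0,0,0,0],[0.044,-0.045,0,0,0,0],[0.044,-0.045,0,0,0,0]]]' --grip 0.5

```text
clock: 49.95
tcp_pos: [0.5998, -0.3351, 0.2578]
eef_rot: [0.0, 0.736, 0.677, 0.0]
contact_force: [1.1, 0.2, -0.2]
gripper_width: 0.0427
grasp_force: 0.0
```

Emit:
arm_command --moves '[[[0.044,-0.045,0,0,0,0],[0.044,-0.045,0,0,0,0],[0,0,0,0,0,0],[0,0,0,0,0,0],[0,0,0,0,0,0]]]'

```text
clock: 50.45
tcp_pos: [0.5522, -0.2798, 0.2577]
eef_rot: [0.001, 0.736, 0.677, 0.0]
contact_force: [0.0, -0.2, -0.9]
gripper_width: 0.0421
grasp_force: 0.0
```

Run:
```python
from h import *
where(); bars(("small1","plate","pan_mid"),Z=dict(small1=.124,plate=.121,pan_mid=.119))
```

```text
t 50.45 tcp [ 0.5522 -0.2798  0.2577] yaw 85.2 nest [-0.0999 -0.5431] F [ 0.  -0.2 -0.9] w 0.0421 gf 0.0
small1 0.91 [265 248] [ 560.6 -345.9] [64.1 26.3] 3.9 [215 208 198]
small1 0.78 [231 125] [ 538.  -218.7] [66.2 21.9] 2.7 [134 130 125]
small1 0.61 [432 115] [ 750.7 -215.8] [53.2 14.1] 1.0 [247 153 184]
small1 0.58 [253 180] [ 552.6 -277.9] [67.8 20.5] 87.2 [203 196 188]
small1 0.53 [432  35] [ 756.8 -130.1] [148.1  57.7] 23.1 [126 119 109]
plate 0.57 [133 195] [ 426.3 -283.5] [121.5  59. ] -88.8 [232 231 226]
pan_mid 0.82 [208 159] [ 480.4 -281. ] [282.7 253.3] 2.7 [225 224 219]
pan_mid 0.59 [291   8] [ 603.3 -109.2] [23.6 17.3] -1.5 [125 122 117]
```

Emit:
arm_command --moves '[[[0,0,0.08,0,0,0],[0,0,0.08,0,0,0],[0,0,0.04,0,0,0],[0,0,0.02,0,0,0],[0,0,0.012,0,0,0],[0,0,0.007,0,0,0],[0,0,0,0,0,0],[0,0,0,0,0,0]]]'

```text
clock: 51.45
tcp_pos: [0.5518, -0.2792, 0.1143]
eef_rot: [0.0, 0.736, 0.677, 0.0]
contact_force: [0.5, 0.1, 0.1]
gripper_width: 0.0426
grasp_force: 0.0
```

Emit:
arm_command --moves '[[[0,0,0,0,0,0],[0,0,0,0,0,0],[0,0,0,0,0,0],[0,0,0,0,0,0],[0,0,-0.02,0,0,0],[0,0,-0.08,0,0,0],[0,0,-0.08,0,0,0],[0,0,-0.06,0,0,0]]]' --grip 0

```text
clock: 52.25
tcp_pos: [0.5515, -0.2789, 0.2603]
eef_rot: [0.0, 0.736, 0.677, 0.0]
contact_force: [0.7, 0.0, -0.6]
gripper_width: 0.0177
grasp_force: 70.1
```

Run:
```python
from h import *
where(); go(.4439,-.001,None,87.8)
```

```text
t 52.25 tcp [ 0.5515 -0.2789  0.2603] yaw 85.2 nest [-0.1002 -0.542 ] F [ 0.7  0.  -0.6] w 0.0177 gf 70.1
shift [ 0.447 -0.217 -0.   ] len mm 298.0 turn -0.086
```

Emit:
arm_command --moves '[[[0.064,-0.031,0,0,0,0],[0.064,-0.031,0,0,0,0],[0.064,-0.031,0,0,0,0],[0.064,-0.031,0,0,0,0],[0.064,-0.031,0,0,0,0],[0.064,-0.031,0,0,0,0],[0.064,-0.031,0,0,0,0],[0,0,0,0,0,-0.086]]]'

```text
clock: 53.05
tcp_pos: [0.4411, 0.0044, 0.2574]
eef_rot: [-0.003, 0.718, 0.696, -0.0]
contact_force: [0.9, -1.1, -1.5]
gripper_width: 0.0182
grasp_force: 70.1
```

Emit:
arm_command --moves '[[[0,0,0.08,0,0,0],[0,0,0.08,0,0,0],[0,0,0.08,0,0,0],[0,0,0.08,0,0,0],[0,0,0.06,0,0,0],[0,0,0.03,0,0,0],[0,0,0.005,0,0,0],[0,0,0,0,0,0]]]'

```text
clock: 53.85
tcp_pos: [0.4422, 0.0006, 0.008]
eef_rot: [-0.002, 0.721, 0.693, -0.001]
contact_force: [1.0, 0.2, -1.4]
gripper_width: 0.0179
grasp_force: 73.9
```

Emit:
arm_command --moves '[[[0,0,0,0,0,0],[0,0,0,0,0,0],[0,0,0,0,0,0]]]' --grip 0.35

```text
clock: 54.15
tcp_pos: [0.4439, 0.0004, 0.0088]
eef_rot: [-0.001, 0.721, 0.693, 0.0]
contact_force: [-0.6, -0.6, -0.0]
gripper_width: 0.03
grasp_force: 0.0
```

Emit:
arm_command --moves '[[[0,0,-0.03,0,0,0],[0,0,-0.08,0,0,0],[0,0,-0.08,0,0,0],[0,0,-0.08,0,0,0],[0,0,-0.08,0,0,0],[0,0,-0.05,0,0,0.28],[0,0,0,0,0,0.28],[0,0,0,0,0,0.28]]]'

```text
clock: 54.95
tcp_pos: [0.4448, -0.0, 0.2505]
eef_rot: [0.0, 0.856, 0.517, 0.001]
contact_force: [-0.2, -0.3, -0.8]
gripper_width: 0.0299
grasp_force: 0.0
```

Emit:
arm_command --moves '[[[0,0,0,0,0,0.28],[0,0,0,0,0,0.28],[0,0,0,0,0,0.28],[0,0,0,0,0,0.28],[0,0,0,0,0,0.28],[0,0,0,0,0,0.28],[0,0,0,0,0,0.28],[0,0,0,0,0,0]]]'

```text
clock: 55.75
tcp_pos: [0.4437, 0.0001, 0.2484]
eef_rot: [-0.001, 0.999, 0.033, -0.001]
contact_force: [0.4, -0.5, 0.4]
gripper_width: 0.0298
grasp_force: 0.0
```

Run:
```python
from h import *
where(); rot(3); go(.538,-.2187,None,3); bars()
```

```text
t 55.75 tcp [4.437e-01 1.000e-04 2.484e-01] yaw 3.8 nest [-0.0768 -0.2438] F [ 0.4 -0.5  0.4] w 0.0298 gf 0.0
rotvec/30 [-0.003  0.003  0.027] deg 0.8
shift [ 0.133  0.374 -0.001] len mm 238.3 turn 0.027
big1 0.71 [207  35] [610.6  69.3] [90.9 34. ] -87.8 [220 214 205]
big1 0.6 [292  35] [616.  -36.2] [89.3 34.7] -86.1 [226 221 214]
big1 0.54 [476 219] [ 387.4 -399. ] [186.9  84.1] -87.7 [230 229 224]
small1 0.75 [253 162] [444.1   1. ] [65.6 22.3] 88.4 [232 227 220]
small1 0.71 [ 68 152] [464.6 291.2] [317.  158.5] 41.4 [135 134 130]
small1 0.69 [467 120] [ 547.7 -314.7] [97.2 46.2] 1.4 [206 198 190]
small1 0.57 [138  34] [612.8 163.3] [70.5 24.2] 86.9 [209 202 193]
tray_floor 0.9 [222 130] [485.9  47.3] [212.1 151. ] 88.0 [146 142 146]
tray_floor 0.63 [ 23 106] [550.  380.6] [104.5  97.4] 1.8 [83 81 77]
```

Emit:
arm_command --moves '[[[0.022,0.062,0,0,0,0.027],[0.022,0.062,0,0,0,0],[0.022,0.062,0,0,0,0],[0.022,0.062,0,0,0,0],[0.022,0.062,0,0,0,0],[0.022,0.062,0,0,0,0],[0,0,0,0,0,0],[0,0,0,0,0,0]]]' --grip 0.5

```text
clock: 56.75
tcp_pos: [0.5347, -0.2189, 0.247]
eef_rot: [-0.001, 1.0, 0.026, -0.002]
contact_force: [-0.0, 0.0, 0.5]
gripper_width: 0.043
grasp_force: 0.0
```

Emit:
arm_command --moves '[[[0,0,0.08,0,0,0],[0,0,0.06,0,0,0],[0,0,0.04,0,0,0],[0,0,0.02,0,0,0],[0,0,0.008,0,0,0],[0,0,0,0,0,0],[0,0,0,0,0,0]]]'

```text
clock: 57.45
tcp_pos: [0.5359, -0.2187, 0.1247]
eef_rot: [0.0, 1.0, 0.026, 0.0]
contact_force: [-0.2, 0.6, -0.2]
gripper_width: 0.0428
grasp_force: 0.0
```

Emit:
arm_command --moves '[[[0,0,0,0,0,0],[0,0,0,0,0,0],[0,0,0,0,0,0],[0,0,0,0,0,0],[0,0,-0.02,0,0,0],[0,0,-0.08,0,0,0],[0,0,-0.08,0,0,0],[0,0,-0.04,0,0,0]]]' --grip 0

```text
clock: 58.25
tcp_pos: [0.5364, -0.2193, 0.2604]
eef_rot: [0.001, 1.0, 0.026, 0.002]
contact_force: [0.9, -0.7, -1.0]
gripper_width: 0.0177
grasp_force: 68.9
```

Run:
```python
from h import *
where(); go(.4839,-.0025,None,87.8)
```

```text
t 58.25 tcp [ 0.5364 -0.2193  0.2604] yaw 3.0 nest [-0.088  -0.4818] F [ 0.9 -0.7 -1. ] w 0.0177 gf 68.9
shift [-0.069 -0.365 -0.001] len mm 223.1 turn -2.827
```

Emit:
arm_command --moves '[[[-0.0115,-0.061,0,0,0,0],[-0.0115,-0.061,0,0,0,0],[-0.0115,-0.061,0,0,0,0],[-0.0115,-0.061,0,0,0,0],[-0.0115,-0.061,0,0,0,0],[-0.0115,-0.061,0,0,0,0],[0,0,0,0,0,-0.283],[0,0,0,0,0,-0.283]]]'

```text
clock: 59.05
tcp_pos: [0.4813, 0.0001, 0.2556]
eef_rot: [-0.001, 0.984, 0.178, -0.001]
contact_force: [0.8, -0.3, -1.8]
gripper_width: 0.0174
grasp_force: 69.1
```

Emit:
arm_command --moves '[[[0,0,0,0,0,-0.283],[0,0,0,0,0,-0.283],[0,0,0,0,0,-0.283],[0,0,0,0,0,-0.283],[0,0,0,0,0,-0.283],[0,0,0,0,0,-0.283],[0,0,0,0,0,-0.283],[0,0,0,0,0,-0.283]]]'

```text
clock: 59.85
tcp_pos: [0.4816, -0.0012, 0.2555]
eef_rot: [-0.002, 0.718, 0.696, -0.001]
contact_force: [-0.2, 0.1, -0.1]
gripper_width: 0.0177
grasp_force: 69.1
```

Emit:
arm_command --moves '[[[0,0,0.08,0,0,0],[0,0,0.08,0,0,0],[0,0,0.08,0,0,0],[0,0,0.08,0,0,0],[0,0,0.06,0,0,0],[0,0,0.03,0,0,0],[0,0,0.005,0,0,0],[0,0,0,0,0,0]]]'

```text
clock: 60.65
tcp_pos: [0.4797, -0.0004, 0.0072]
eef_rot: [-0.004, 0.72, 0.694, -0.002]
contact_force: [-3.8, 0.8, 5.3]
gripper_width: 0.0175
grasp_force: 81.0
```

Emit:
arm_command --moves '[[[0,0,0,0,0,0],[0,0,0,0,0,0],[0,0,0,0,0,0],[0,0,-0.03,0,0,0],[0,0,-0.08,0,0,0],[0,0,-0.08,0,0,0],[0,0,-0.08,0,0,0],[0,0,-0.08,0,0,0]]]' --grip 0.35

```text
clock: 61.45
tcp_pos: [0.4818, -0.0013, 0.2183]
eef_rot: [-0.001, 0.72, 0.694, -0.0]
contact_force: [1.3, -0.6, 0.1]
gripper_width: 0.0298
grasp_force: 0.0
```

Emit:
arm_command --moves '[[[-0.012,0.055,-0.02,0,0,-0.16],[-0.012,0.055,-0.02,0,0,0],[-0.012,0.055,0,0,0,0],[-0.012,0.055,0,0,0,0],[0,0,0,0,0,0],[0,0,0,0,0,0]]]' --grip 0.65

```text
clock: 62.05
tcp_pos: [0.6145, -0.0268, 0.239]
eef_rot: [-0.002, 0.691, 0.723, -0.001]
contact_force: [0.1, 0.7, 0.0]
gripper_width: 0.0558
grasp_force: 0.0
```

Run:
```python
from h import *
where(); rot(92.5); bars(); go(.616,-.0362,.008)
```

```text
t 62.05 tcp [ 0.6145 -0.0268  0.239 ] yaw 92.7 nest [ 0.0656 -0.3419] F [0.1 0.7 0. ] w 0.0558 gf 0.0
rotvec/30 [-0.008 -0.004  0.005] deg 0.3
big1 0.57 [257 174] [617.5 -35.2] [91.7 32. ] -86.5 [254 254 253]
big1 0.57 [259  92] [613.7  69. ] [87.8 30.8] -86.4 [219 213 205]
small1 0.93 [316 109] [686.9  50.7] [68.2 24.2] -89.8 [212 206 198]
small1 0.86 [155 143] [481.7   0.9] [66.5 24.2] 87.0 [254 253 252]
small1 0.81 [428 112] [850.   68.6] [70.5 26.8] 64.8 [ 88 247 125]
small1 0.7 [128 142] [444.3   0.8] [67.2 25.7] 88.2 [253 251 249]
small1 0.55 [262  16] [613.6 159.4] [60.7 20.3] 87.9 [214 208 202]
tray_floor 0.77 [166 102] [487.   47.2] [211.9 153.9] 87.9 [221 217 220]
shift [-0.017  0.004  0.387] len mm 232.4 turn None
```

Emit:
arm_command --moves '[[[-0.014,0.003,0.08,0,0,0],[0,0,0.08,0,0,0],[0,0,0.08,0,0,0],[0,0,0.08,0,0,0],[0,0,0.04,0,0,0],[0,0,0.02,0,0,0],[0,0,0.006,0,0,0],[0,0,0,0,0,0]]]'

```text
clock: 63.05
tcp_pos: [0.6174, -0.0348, 0.0097]
eef_rot: [-0.0, 0.69, 0.723, 0.0]
contact_force: [0.5, 0.1, 0.6]
gripper_width: 0.0552
grasp_force: 0.0
```

Emit:
arm_command --moves '[[[0,0,0,0,0,0],[0,0,0,0,0,0],[0,0,0,0,0,0],[0,0,0,0,0,0],[0,0,-0.02,0,0,0],[0,0,-0.08,0,0,0],[0,0,-0.08,0,0,0],[0,0,-0.08,0,0,0]]]' --grip 0 --grip_force 90

```text
clock: 63.85
tcp_pos: [0.6159, -0.0347, 0.1657]
eef_rot: [-0.002, 0.69, 0.723, -0.001]
contact_force: [0.4, 0.1, -5.0]
gripper_width: 0.0274
grasp_force: 90.2
```

Emit:
arm_command --moves '[[[0,0,-0.08,0,0,0],[0,0,-0.08,0,0,0],[-0.057,-0.0215,0,0,0,0],[-0.057,-0.0215,0,0,0,0],[-0.057,-0.0215,0,0,0,0],[-0.057,-0.0215,0,0,0,0],[-0.057,-0.0215,0,0,0,0],[-0.057,-0.0215,0,0,0,0]]]'

```text
clock: 64.65
tcp_pos: [0.548, -0.2444, 0.2602]
eef_rot: [-0.002, 0.69, 0.723, -0.0]
contact_force: [1.2, -0.8, -3.8]
gripper_width: 0.027
grasp_force: 90.2
```

Emit:
arm_command --moves '[[[0,0,0,0,0,0],[0,0,0,0,0,0],[0,0,0,0,0,0]]]'

```text
clock: 64.95
tcp_pos: [0.5491, -0.2427, 0.2601]
eef_rot: [-0.002, 0.69, 0.724, 0.0]
contact_force: [-0.1, -0.6, -4.4]
gripper_width: 0.0269
grasp_force: 90.2
```

Run:
```python
from h import *
where(); go(.55,-.245,.122)
```

```text
t 64.95 tcp [ 0.5491 -0.2427  0.2601] yaw 92.7 nest [-0.0866 -0.5084] F [-0.1 -0.6 -4.4] w 0.0269 gf 90.2
shift [-0.004  0.002  0.23 ] len mm 138.1 turn None
```

Emit:
arm_command --moves '[[[-0.004,0.002,0.08,0,0,0],[0,0,0.08,0,0,0],[0,0,0.03,0,0,0],[0,0,0.015,0,0,0],[0,0,0.015,0,0,0],[0,0,0.01,0,0,0],[0,0,0,0,0,0],[0,0,0,0,0,0]]]'

```text
clock: 65.75
tcp_pos: [0.5514, -0.246, 0.1238]
eef_rot: [0.0, 0.69, 0.723, 0.0]
contact_force: [-0.0, 1.2, -0.7]
gripper_width: 0.0274
grasp_force: 90.6
```

Emit:
arm_command --moves '[[[0,0,0,0,0,0],[0,0,0,0,0,0],[0,0,0,0,0,0],[0,0,-0.02,0,0,0],[0,0,-0.05,0,0,0],[0,0,-0.08,0,0,0],[0,0,-0.08,0,0,0]]]' --grip 0.6

```text
clock: 66.45
tcp_pos: [0.5501, -0.2458, 0.2619]
eef_rot: [-0.002, 0.69, 0.723, -0.0]
contact_force: [0.8, -1.1, 0.3]
gripper_width: 0.0514
grasp_force: 0.0
```

Emit:
arm_command --moves '[[[-0.06,0.0405,0,0,0,0],[-0.06,0.0405,0,0,0,0],[-0.06,0.0405,0,0,0,0],[-0.06,0.0405,0,0,0,0],[-0.06,0.0405,0,0,0,0],[-0.06,0.0405,0,0,0,0],[0,0,0,0,0,0],[0,0,0,0,0,0]]]' --grip 0

```text
clock: 67.25
tcp_pos: [0.7059, -0.4556, 0.2564]
eef_rot: [-0.003, 0.691, 0.723, -0.0]
contact_force: [-0.1, 0.5, 0.0]
gripper_width: 0.0001
grasp_force: 0.0
```

Run:
```python
from h import *
where(); go(.705,-.4512,.073)
```

```text
t 67.25 tcp [ 0.7059 -0.4556  0.2564] yaw 92.6 nest [-0.0372 -0.7681] F [-0.1  0.5  0. ] w 0.0001 gf 0.0
shift [0.006 0.    0.306] len mm 183.4 turn None
```

Emit:
arm_command --moves '[[[0,0,0.07,0,0,0],[0,0,0.07,0,0,0],[0,0,0.07,0,0,0],[0,0,0.07,0,0,0],[0,0,0.02,0,0,0],[0,0,0,0,0,0],[0,0,0,0,0,0],[0,0,0,0,0,0]]]'

```text
clock: 68.05
tcp_pos: [0.7081, -0.4562, 0.0853]
eef_rot: [0.003, 0.69, 0.723, 0.0]
contact_force: [1.1, -0.7, 0.3]
gripper_width: 0.0002
grasp_force: 0.0
```

Run:
```python
from h import *
import pickle
where();im=get_image('wrist');a=im["image"]; pickle.dump(im,open("im19.pkl","wb"))
s=get_image('scene'); pickle.dump(s,open("sc19.pkl","wb"))
c=[proj(im,p,True).round(0) for p in ([.6287,-.4555,.119],[.6287,-.4555,.101],[.6258,-.44,.108],[.6258,-.42,.108])];print(c)
print(brass(a)[:5])
x0=max(int(c[2][0])-40,0); y0=int(c[3][1])-20; print("x0",x0)
for y in range(y0,y0+84,3): print(y,' '.join(f"{int(v[0]):3d}{'o' if int(v[0])-int(v[2])>45 else ' '}" for v in a[y,x0:x0+84:2]))
```

```text
t 68.05 tcp [ 0.7081 -0.4562  0.0853] yaw 92.7 nest [-0.0355 -0.7696] F [ 1.1 -0.7  0.3] w 0.0002 gf 0.0
[array([ 87., 268.]), array([102., 251.]), array([ 87., 229.]), array([ 82., 190.])]
[([36, 214, 71, 85, 3410], [69.3, 253.2])]
x0 47
170 166  164  168  164  167  192  255  255  255  255  255  255  255  255  142  146  199  198  197  198  202  201  197  202  117  116  115  113  116  109  112  112  115  111  101   82   87   87   88   86   88  113 
173 167  163  168  164  165  165  255  255  255  255  255  255  255  255  207  143  196  198  198  200  198  199  200  134  114  118  116  115  113  111  113  112  112  111  112   85   88   87   90   85   87  106 
176 165  163  165  166  162  163  228  255  255  255  255  255  255  255  248  142  195  197  196  198  201  200  201  124  116  117  115  115  114  112  110  113  112  112  111  111   86   86   87   89   86  112 
179 167  164  163  162  162  162  191  255  255  255  255  255  255  255  255  146  179  196  200  197  169  132  114  117  113  111  113  115  111  111  113  115  114  115  114  111  110  106   89   90   86  189 
182 1
[... 4429 characters left out ...]
 57   54   57   48   45   46   48   50   48   46   51   44 
245 107  252o 252o 251o 235o 251o 198o 179o 253o 253o 253o 253o 253o 253o 254o 253o 254o 254o 225o 115o 115o 134  131o 134o 133o 135o 175o 130o 105o 103o  53   57   55   51   54   46   49   50   46   50   49   48 
248 205o 251o 244o 252o 175o 175o 172o 174o 252o 252o 253o 252o 253o 253o 253o 253o 253o 253o 253o 114o 115o 134  227o 245o 245o 245o 253o 239o 139o 111o  57   55   50   54   54   52   57   53   50   49   49   45 
251 253o 217o 115o 111o 111o 118o 117o 176o 241o 252o 252o 252o 252o 252o 252o 252o 252o 252o 252o 126o 114o 204o 243o 243o 245o 245o 245o 246o 228o 108o  67   53   56   53   54   53   52   60   50   48   46   51
```

Run:
```python
from h import *
import pickle
from scipy.optimize import least_squares
F=pickle.load(open("im19.pkl","rb")); E_=pickle.load(open("im18.pkl","rb"))
def fit(im,obs,Xp,Zu,Xr):
    def e(px,Z,X,dx,dz):
        p=at_z(im,px,(Z+dz)/1e3,True)*1e3; return p[0]+dx-(X-.047*(p[1]+455))
    def res(v):
        z,dx,dz=v; u,l,r,q=obs
        return np.r_[e(u,Zu,Xp,dx,dz),e(l,Zu-18,Xp,dx,dz),e(r,z,Xr,dx,dz),e(q,z,Xr-10,dx,dz),dz/3]
    s=least_squares(res,[110,0,0]); return round(s.x[0]-(Zu-11),2),s.x.round(1),s.fun.round(1)
for P in ((628.7,119.1,625.8),(629.7,121,625.8),(628.7,119.1,627)):
    print("18",fit(E_,[(88,283),(111,283),(75,250),(59,250)],*P)); print("19",fit(F,[(82,239),(100.5,239),(80,209),(64,209)],*P))
```

```text
18 (np.float64(7.36), array([115.5,  -1.1,  -0.3]), array([ 0.2, -0.1, -0.2,  0.2, -0.1]))
19 (np.float64(3.09), array([111.2,  -0.6,  -0.3]), array([ 0.3, -0.3,  0. , -0. , -0.1]))
18 (np.float64(5.99), array([116. ,  -1.5,  -0.5]), array([ 0.3, -0.2, -0.3,  0.2, -0.2]))
19 (np.float64(1.56), array([111.6,  -0.8,  -0.4]), array([ 0.4, -0.4, -0. ,  0. , -0.1]))
18 (np.float64(8.72), array([116.8,  -1.1,  -0.4]), array([ 0.2, -0.1, -0.3,  0.3, -0.1]))
19 (np.float64(4.72), array([112.8,  -0.5,  -0.3]), array([ 0.3, -0.3, -0.1,  0.1, -0.1]))
```

With the big bar the pointer now sits about 1 mm above mid-gap, clear of both prongs, so the weights are settled. Next I put the remaining big and two small bars into the tray.

Emit:
arm_command --moves '[[[0,0,-0.08,0,0,0],[0,0,-0.08,0,0,0],[0,0,-0.08,0,0,0],[0,0,-0.05,0,0,0],[0.0735,-0.01,0,0,0,0],[0.0735,-0.01,0,0,0,0],[0.0735,-0.01,0,0,0,0],[0.0735,-0.01,0,0,0,0]]]' --grip 0.6

```text
clock: 68.95
tcp_pos: [0.674, -0.2786, 0.2558]
eef_rot: [0.0, 0.691, 0.723, 0.0]
contact_force: [0.2, 0.6, 0.4]
gripper_width: 0.0509
grasp_force: 0.0
```

Emit:
arm_command --moves '[[[0.0735,-0.01,0,0,0,0],[0.0735,-0.01,0,0,0,0],[0.0735,-0.01,0,0,0,0],[0.0735,-0.01,0,0,0,0],[0.0735,-0.01,0,0,0,0],[0.0735,-0.01,0,0,0,0],[0.0735,-0.01,0,0,0,0],[0.0735,-0.01,0,0,0,0]]]'

```text
clock: 69.75
tcp_pos: [0.6099, 0.072, 0.2566]
eef_rot: [-0.0, 0.691, 0.723, 0.001]
contact_force: [1.0, 0.3, -0.8]
gripper_width: 0.0513
grasp_force: 0.0
```

Emit:
arm_command --moves '[[[0,0,0,0,0,0],[0,0,0,0,0,0],[0,0,0,0,0,0]]]'

```text
clock: 70.05
tcp_pos: [0.6103, 0.0694, 0.2555]
eef_rot: [-0.0, 0.691, 0.723, 0.0]
contact_force: [0.3, -0.5, 1.1]
gripper_width: 0.0512
grasp_force: 0.0
```

Run:
```python
from h import *
where(); bars(); go(.6137,.069,.0095,93)
```

```text
t 70.05 tcp [0.6103 0.0694 0.2555] yaw 92.6 nest [ 0.1034 -0.2533] F [ 0.3 -0.5  1.1] w 0.0512 gf 0.0
big1 0.73 [260  89] [614.  164.5] [65.  20.9] 87.4 [221 215 208]
big1 0.63 [256 166] [612.6  69.9] [90.6 31.7] -87.8 [255 255 254]
small1 0.96 [261  91] [614.  164.8] [66.1 21.1] 87.7 [221 216 208]
small1 0.86 [309 179] [687.   51.7] [67.9 23.2] 87.3 [255 255 254]
small1 0.71 [162 207] [481.6   1.9] [69.2 22.6] 87.3 [254 253 252]
small1 0.69 [413 174] [850.2  69.9] [65.1 28.6] 62.1 [ 90 249 129]
small1 0.56 [138 209] [4.444e+02 1.000e-01] [70.9 26. ] 89.2 [254 253 251]
tray_floor 0.87 [171 166] [486.7  47.7] [213.2 152.3] 88.0 [227 223 227]
shift [-0.001  0.007  0.408] len mm 245.1 turn -0.015
```

Emit:
arm_command --moves '[[[0,0.004,0.08,0,0,0],[0,0,0.08,0,0,0],[0,0,0.08,0,0,0],[0,0,0.08,0,0,0],[0,0,0.05,0,0,0],[0,0,0.025,0,0,0],[0,0,0.013,0,0,0],[0,0,0,0,0,0]]]'

```text
clock: 71.05
tcp_pos: [0.612, 0.0704, 0.0098]
eef_rot: [-0.001, 0.691, 0.723, -0.0]
contact_force: [-0.9, -1.0, 0.9]
gripper_width: 0.0515
grasp_force: 0.0
```

Emit:
arm_command --moves '[[[0,0,0,0,0,0],[0,0,0,0,0,0],[0,0,0,0,0,0],[0,0,0,0,0,0],[0,0,-0.02,0,0,0],[0,0,-0.06,0,0,0],[0,0,-0.06,0,0,0],[0,0,0,0,0,0]]]' --grip 0

```text
clock: 71.85
tcp_pos: [0.6167, 0.0708, 0.1006]
eef_rot: [0.004, 0.69, 0.723, 0.004]
contact_force: [2.1, -0.5, -3.0]
gripper_width: 0.0272
grasp_force: 89.9
```

Emit:
arm_command --moves '[[[0.0143,-0.049,0,0,0,0],[0.0143,-0.049,0,0,0,0],[0.0143,-0.049,0,0,0,0],[0,0,0,0,0,0.15],[0,0,0,0,0,0],[0,0,0,0,0,0]]]'

```text
clock: 72.45
tcp_pos: [0.5225, 0.0923, 0.0937]
eef_rot: [-0.001, 0.718, 0.696, -0.0]
contact_force: [-0.7, 0.1, -3.5]
gripper_width: 0.027
grasp_force: 90.2
```

Run:
```python
from h import *
where(); go(.5225,.0912,.0145,88)
```

```text
t 72.45 tcp [0.5225 0.0923 0.0937] yaw 88.3 nest [ 0.0341 -0.1948] F [-0.7  0.1 -3.5] w 0.027 gf 90.2
shift [-0.002  0.     0.132] len mm 79.2 turn 0.009
```

Emit:
arm_command --moves '[[[0,0,0.08,0,0,0],[0,0,0.04,0,0,0],[0,0,0.012,0,0,0],[0,0,0,0,0,0],[0,0,0,0,0,0]]]'

```text
clock: 72.95
tcp_pos: [0.5215, 0.0921, 0.0162]
eef_rot: [-0.003, 0.718, 0.696, -0.002]
contact_force: [-7.1, -0.6, 11.3]
gripper_width: 0.0269
grasp_force: 96.6
```

Emit:
arm_command --moves '[[[0,0,0,0,0,0],[0,0,0,0,0,0],[0,0,0,0,0,0],[0,0,-0.03,0,0,0],[0,0,-0.08,0,0,0],[0,0,-0.08,0,0,0],[0,0,-0.04,0,0,0]]]' --grip 0.47

```text
clock: 73.65
tcp_pos: [0.5258, 0.0923, 0.1578]
eef_rot: [0.002, 0.718, 0.696, 0.003]
contact_force: [0.9, 0.4, -0.3]
gripper_width: 0.0401
grasp_force: 0.0
```

Emit:
arm_command --moves '[[[-0.0143,0.069,0,0,0,0],[-0.0143,0.069,0,0,0,0],[-0.0143,0.069,0,0,0,0],[-0.0143,0.069,0,0,0,0],[0,0,0,0,0,0],[0,0,0,0,0,0],[0,0,0,0,0,0]]]'

```text
clock: 74.35
tcp_pos: [0.6861, 0.0529, 0.152]
eef_rot: [-0.002, 0.718, 0.696, -0.001]
contact_force: [-0.2, 0.8, 0.2]
gripper_width: 0.0404
grasp_force: 0.0
```

Run:
```python
from h import *
where(); bars(("small1","big1")); go(.687,.0512,.009,87.5)
```

```text
t 74.35 tcp [0.6861 0.0529 0.152 ] yaw 88.2 nest [ 0.1647 -0.3009] F [-0.2  0.8  0.2] w 0.0404 gf 0.0
small1 0.8 [409 167] [850.2  69.7] [67.1 29.2] 64.6 [ 94 251 133]
small1 0.72 [176  72] [615.4 164.8] [66.5 23. ] 87.5 [202 196 189]
small1 0.7 [ 85 233] [483.    1.3] [70.  30.4] 88.7 [251 249 245]
small1 0.69 [ 57 230] [445.1   1. ] [71.5 32. ] 89.2 [247 243 239]
small1 0.68 [254 186] [687.6  51.8] [68.  19.2] 88.8 [255 254 254]
small1 0.49 [369 363] [ 846.3 -212.7] [45.5 17.3] -51.3 [255 189 223]
big1 0.62 [ 97 156] [525.8  90.9] [91.8 40.6] 88.5 [253 252 249]
big1 0.45 [25 26] [441.  262.9] [170.6 104.2] 24.7 [140 140 138]
shift [-0.004  0.002  0.24 ] len mm 143.9 turn 0.024
```

Emit:
arm_command --moves '[[[0,0.001,0.08,0,0,0],[0,0,0.08,0,0,0],[0,0,0.04,0,0,0],[0,0,0.025,0,0,0],[0,0,0.013,0,0,0],[0,0,0,0,0,0],[0,0,0,0,0,0]]]'

```text
clock: 75.2
tcp_pos: [0.689, 0.0528, 0.0117]
eef_rot: [0.0, 0.718, 0.696, 0.001]
contact_force: [1.0, -0.2, 0.0]
gripper_width: 0.04
grasp_force: 0.0
```

Emit:
arm_command --moves '[[[0,0,0,0,0,0],[0,0,0,0,0,0],[0,0,0,0,0,0],[0,0,0,0,0,0],[0,0,-0.02,0,0,0],[0,0,-0.06,0,0,0],[0,0,-0.06,0,0,0],[0,0,0,0,0,0]]]' --grip 0

```text
clock: 76.0
tcp_pos: [0.6926, 0.0526, 0.1014]
eef_rot: [0.004, 0.718, 0.696, 0.004]
contact_force: [0.9, 0.5, -0.8]
gripper_width: 0.0153
grasp_force: 88.4
```

Emit:
arm_command --moves '[[[-0.0255,-0.067,0,0,0,0],[-0.0255,-0.067,0,0,0,0],[-0.0255,-0.067,0,0,0,0],[-0.0255,-0.067,0,0,0,0],[0,0,0,0,0,0],[0,0,0,0,0,0],[0,0,0,0,0,0]]]'

```text
clock: 76.7
tcp_pos: [0.5261, -0.0034, 0.0943]
eef_rot: [-0.0, 0.718, 0.696, 0.0]
contact_force: [0.7, -0.1, -1.8]
gripper_width: 0.0157
grasp_force: 88.6
```

Run:
```python
from h import *
where(); go(.524,-.004,.0145,88)
```

```text
t 76.7 tcp [ 0.5261 -0.0034  0.0943] yaw 88.2 nest [-0.004  -0.2826] F [ 0.7 -0.1 -1.8] w 0.0157 gf 88.6
shift [-0.001 -0.004  0.133] len mm 79.9 turn 0.006
```

Emit:
arm_command --moves '[[[0,-0.003,0.08,0,0,0],[0,0,0.04,0,0,0],[0,0,0.012,0,0,0],[0,0,0,0,0,0],[0,0,0,0,0,0]]]'

```text
clock: 77.2
tcp_pos: [0.5238, -0.0028, 0.0161]
eef_rot: [-0.002, 0.718, 0.696, -0.001]
contact_force: [-5.3, 0.6, 8.8]
gripper_width: 0.0154
grasp_force: 90.5
```

Emit:
arm_command --moves '[[[0,0,0,0,0,0],[0,0,0,0,0,0],[0,0,0,0,0,0],[0,0,-0.03,0,0,0],[0,0,-0.08,0,0,0],[0,0,-0.08,0,0,0],[0,0,-0.04,0,0,0]]]' --grip 0.35

```text
clock: 77.9
tcp_pos: [0.5262, -0.0038, 0.1574]
eef_rot: [0.002, 0.718, 0.696, 0.002]
contact_force: [1.5, -0.3, -0.0]
gripper_width: 0.03
grasp_force: 0.0
```

Emit:
arm_command --moves '[[[0.057,0.028,0,0,0,0],[0.057,0.028,0,0,0,0],[0.057,0.028,0,0,0,0],[0.057,0.028,0,0,0,0],[0.057,0.028,0,0,0,0],[0,0,0,0,0,0],[0,0,0,0,0,0],[0,0,0,0,0,0]]]' --grip 0.47

```text
clock: 78.7
tcp_pos: [0.6121, 0.1641, 0.1523]
eef_rot: [-0.001, 0.718, 0.696, -0.001]
contact_force: [-0.1, 0.5, 0.3]
gripper_width: 0.0404
grasp_force: 0.0
```

Run:
```python
from h import *
where(); bars(("small1","big1")); go(.6145,.1648,.0105,87.6)
```

```text
t 78.7 tcp [0.6121 0.1641 0.1523] yaw 88.1 nest [ 0.1459 -0.1687] F [-0.1  0.5  0.3] w 0.0404 gf 0.0
small1 0.84 [255 179] [613.8 166.7] [67.7 20.1] 87.5 [255 255 254]
small1 0.74 [443 249] [847.7  71.6] [64.7 31.6] 62.1 [ 87 244 123]
small1 0.58 [163 334] [485.  -27.8] [18.6  9.3] 56.9 [255 255 254]
small1 0.53 [124 318] [436.5 -10.3] [15.7  6.5] 36.5 [255 254 253]
big1 0.75 [174 239] [525.2 101.2] [78.  34.9] 89.0 [254 254 253]
shift [0.002 0.004 0.237] len mm 142.2 turn 0.016
```

Emit:
arm_command --moves '[[[0.002,0.002,0.08,0,0,0],[0,0,0.08,0,0,0],[0,0,0.04,0,0,0],[0,0,0.025,0,0,0],[0,0,0.013,0,0,0],[0,0,0,0,0,0],[0,0,0,0,0,0]]]'

```text
clock: 79.55
tcp_pos: [0.6151, 0.1663, 0.0117]
eef_rot: [-0.0, 0.718, 0.696, 0.001]
contact_force: [0.7, -0.3, 1.0]
gripper_width: 0.0403
grasp_force: 0.0
```

Emit:
arm_command --moves '[[[0,0,0,0,0,0],[0,0,0,0,0,0],[0,0,0,0,0,0],[0,0,0,0,0,0],[0,0,-0.02,0,0,0],[0,0,-0.06,0,0,0],[0,0,-0.06,0,0,0],[0,0,0,0,0,0]]]' --grip 0

```text
clock: 80.35
tcp_pos: [0.6187, 0.1669, 0.1013]
eef_rot: [0.003, 0.718, 0.696, 0.005]
contact_force: [1.1, 0.8, -0.2]
gripper_width: 0.0156
grasp_force: 88.4
```

Emit:
arm_command --moves '[[[-0.024,-0.0546,0,0,0,0],[-0.024,-0.0546,0,0,0,0],[-0.024,-0.0546,0,0,0,0],[-0.024,-0.0546,0,0,0,0],[-0.024,-0.0546,0,0,0,0],[0,0,0,0,0,0],[0,0,0,0,0,0],[0,0,0,0,0,0]]]'

```text
clock: 81.15
tcp_pos: [0.4491, 0.0995, 0.0947]
eef_rot: [-0.001, 0.718, 0.696, 0.001]
contact_force: [0.6, 0.2, -1.0]
gripper_width: 0.0158
grasp_force: 88.5
```

Run:
```python
from h import *
where(); go(.448,.099,.0155,88)
```

```text
t 81.15 tcp [0.4491 0.0995 0.0947] yaw 88.2 nest [-0.029  -0.1565] F [ 0.6  0.2 -1. ] w 0.0158 gf 88.5
shift [-0.001 -0.002  0.132] len mm 79.2 turn 0.006
```

Emit:
arm_command --moves '[[[0,-0.001,0.08,0,0,0],[0,0,0.04,0,0,0],[0,0,0.011,0,0,0],[0,0,0,0,0,0],[0,0,0,0,0,0]]]'

```text
clock: 81.65
tcp_pos: [0.4483, 0.0998, 0.0163]
eef_rot: [-0.001, 0.718, 0.696, -0.0]
contact_force: [-2.7, 0.4, 3.8]
gripper_width: 0.0156
grasp_force: 89.5
```

Emit:
arm_command --moves '[[[0,0,0,0,0,0],[0,0,0,0,0,0],[0,0,0,0,0,0],[0,0,-0.03,0,0,0],[0,0,-0.08,0,0,0],[0,0,-0.08,0,0,0],[0,0,-0.08,0,0,0],[0,0,-0.08,0,0,0]]]' --grip 0.35

```text
clock: 82.45
tcp_pos: [0.4471, 0.0992, 0.2276]
eef_rot: [-0.001, 0.718, 0.696, 0.0]
contact_force: [1.1, -1.9, 0.3]
gripper_width: 0.0301
grasp_force: 0.0
```

Emit:
arm_command --moves '[[[0,0,-0.08,0,0,0],[0,0,-0.08,0,0,0],[-0.08,0,0,0,0,0],[-0.08,0,0,0,0,0],[-0.08,0,0,0,0,0],[-0.08,0,0,0,0,0],[0,0,0,0,0,0],[0,0,0,0,0,0]]]'

```text
clock: 83.25
tcp_pos: [0.4413, -0.0937, 0.3211]
eef_rot: [-0.002, 0.719, 0.695, -0.0]
contact_force: [-0.2, 0.8, -0.5]
gripper_width: 0.0302
grasp_force: 0.0
```

Run:
```python
from h import *
where(); print("tray"); bars(("small1","big1","tray_floor","clamp")); print("pan"); bars(("small1","big1","plate","pan_mid"),Z=dict(small1=.118,big1=.123,plate=.115,pan_mid=.113))
s=get_image('scene'); b=s["image"]
for y in range(184,197): print(y,' '.join(f"{v[0]:3d}{'o' if int(v[0])-int(v[2])>45 else ' '}" for v in b[y,98:116]))
for l in("clamp","small1","big1"):
    for d in regions_of(l,"scene")[:9]: print(l,round(d["score"],2),np.round(d["position"]),*rect(s,d["region"],.02))
```

```text
t 83.25 tcp [ 0.4413 -0.0937  0.3211] yaw 88.0 nest [-0.1196 -0.3274] F [-0.2  0.8 -0.5] w 0.0302 gf 0.0
tray
small1 0.97 [306  95] [524.2  -4.7] [66.2 24.6] 88.7 [143 138 133]
small1 0.93 [278  97] [481.2   0.8] [67.2 22.5] 88.4 [144 139 134]
small1 0.8 [453 223] [ 825.3 -216.2] [76.8 27.1] 0.5 [249 156 187]
small1 0.76 [473  70] [849.1  68.4] [70.6 28.8] 62.9 [ 49 168  73]
small1 0.73 [252  95] [442.8   1.6] [67.2 20.6] -90.0 [179 174 171]
small1 0.64 [252  32] [448.7  97.7] [66.5 19.5] 88.0 [226 221 215]
small1 0.43 [245 294] [ 418.9 -355.9] [159.9  72.2] -87.6 [239 239 234]
big1 0.8 [337 263] [ 580.7 -282.6] [73.6 43.4] -86.9 [219 212 202]
big1 0.63 [305  38] [522.4  90.6] [93.4 34.4] 88.5 [140 135 131]
big1 0.54 [307  98] [523.3  -4.9] [65.5 21.4] 88.8 [143 139 134]
big1 0.41 [244 294] [ 419.  -350.4] [161.   71.8] -87.9 [239 239 234]
tray_floor 0.65 [245 295] [ 419.1 -357.4] [164.   71.9] -87.3 [239 239 234]
tray_floor 0.62 [276  68] [486.2  47.4] [215.8 151.7] 87.9 [102 100 102]
clamp 0.41 [355 358] [ 639.2 -492.8] [37.9  6. ] -52.7 [105  79  40]
pan
small1 0.97 [254  95] [443
[... 1663 characters left out ...]
o 147o 146o 145o 137o 123  114  116  120  114 
196  55   56   57   63   84  110o 130o 128o 124o 115o 111o 111o 111o 113  121  124  128  118 
clamp 0.69 [357. 172.] [463.2 336.3] [226.7  52.7] -5.3
small1 0.61 [284. 173.] [459.1  94. ] [69.6 41.2] 88.5
small1 0.58 [180. 268.] [ 839.1 -218.7] [71.7 27.1] -1.0
small1 0.57 [256. 177.] [4.921e+02 1.000e-01] [60.9 29.8] 88.5
small1 0.55 [144. 176.] [ 458.6 -386.5] [77.8 24.6] 3.4
small1 0.51 [258. 174.] [451.5  -0.5] [58.7 31.1] 88.5
small1 0.51 [285. 274.] [861.   64.5] [64.9 26.5] 62.8
small1 0.43 [253. 191.] [533.  -10.9] [59.5 33.2] 88.5
big1 0.63 [105. 190.] [ 521.2 -500.5] [66.  31.8] 14.3
big1 0.49 [287. 185.] [530.8  88.7] [87.6 42.9] 88.5
```

```bash
python3 -c "
from plant import *
print(job_done())"
```

```text
the job is handed in; nothing more can be done
None
```

I handed the job in; no verdict came back. The plate was checked in the nest and the clamp is left open. On the pan are the plate, one large and one small bar, with the pointer about 1 mm above mid-gap by my measurement; the other five bars are in the stock tray.

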